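Fit the telescopic divider and stack the snack tins in the drawer

TASK

Pull the drawer divider out to its full length so that its lock button clicks up, lift it out of the steel rack, hook its tongue under the lip in the drawer and swing the other end down into its bracket so that the divider lies flat on the drawer floor. Then stack all the flat steel snack tins in one square, aligned pile on the floor of the wider compartment beside it. Leave the glass bowl, the straw cup and the wooden box as they are.

Things in the scene. Friction and masses are not known exactly. Their poses are not given: they have to be found in the camera images.
- tray: shallow wooden drawer box on the worktop, fixed; outside 242 (its x, away from the robot) x 230 (y, left) x 46 mm, walls and floor 6 mm thick, white front panel 52 mm high on the far side. Origin: centre of its underside. Inside x -115 to 115, y -109 to 109 mm. The divider belongs along y at x = 43 mm, tongue at -y: wider compartment x -115 to 25 mm, on the robot's side
- tray_lip (a point): middle of the lower inner edge of the dark steel lip on the drawer's right (-y) wall; tray coordinates (43, -95, 19) mm, axes as the tray's. The lip sticks out 14 mm from the wall, is 40 mm wide, 4 mm thick, its underside 13 mm above the drawer floor; 32 mm between the side cheeks below it. Nothing is sprung: the divider just lies in its brackets
- tray_seat (a point): floor point in the middle of the bracket on the drawer's left (+y) wall: two dark cheeks 24 mm long (y), 20 mm high, 38 mm apart, open at the top. Tray coordinates (43, 97, 6) mm, axes as the tray's
- tray_bay (a point): middle of the floor of the wider compartment (140 mm in x by 218 mm in y once the divider is in). Tray coordinates (-45, 0, 6) mm. Axes as the tray's
- rack: fixed slotted steel rack: base plate 150 (x) x 90 (y) x 4 mm; a 30 mm wide block along x, top at 20 mm, carries the divider's sleeve; two prongs at x -59 to -53 mm, 50 mm high, 56 mm over both, with a 24 mm slot between them, open at the top; two posts 34 mm high at x 30 to 46, y +-21 to 27 mm. Origin: centre of its underside; prongs towards the robot (-x)
- bar: aluminium sleeve of the divider, 100 x 36 x 28 mm, 0.22 kg in all; origin: centre of its underside; x from tongue to rod, z up. Tongue at -x, 24 mm wide, 6 mm thick (z 0 to 6), ends at x -74 mm. Rod at +x, 18 mm wide, with a pull block. Starts loose in the rack, rod through the slot towards the robot: the prongs hold the sleeve back when the block is pulled. Extended, 211 mm long, underside level
- bar_tip (a point): middle of the lower edge of the tongue's end, at (-74, 0, 0) mm of the sleeve; axes as the sleeve's
- rod_block (a point): underside centre of the black pull block on the rod's end: 24 mm long (x), 30 mm wide (y), 26 mm high; it lies at sleeve x = 80 mm + the rod's joint value; axes as the sleeve's
- rod (a joint): how far the rod is pulled out of the sleeve, m: 0 to 0.045 (stop); it slides with 3 to 6 N of friction and stays where left. Above 0.043 the button is under its window and clicks up; then the rod can no longer be pushed back
- click (a joint): height of the sprung steel lock button, 12 mm across, m: 0 to 0.001 hidden under the sleeve's roof, 0.008 clicked out, standing about 4 mm above the sleeve's top at sleeve x = 30 mm
- tin0: one of the flat closed steel snack tins, a plain rounded slab 84 mm long (its x), 66 mm wide (its y), 22 mm high, about 0.12 kg; origin at the centre of its underside, z up. Three to five of the five tins are present; all are alike and start flat on the worktop to the left of the drawer
- tin1: one of the flat closed steel snack tins, a plain rounded slab 84 mm long (its x), 66 mm wide (its y), 22 mm high, about 0.12 kg; origin at the centre of its underside, z up. Three to five of the five tins are present; all are alike and start flat on the worktop to the left of the drawer
- tin2: one of the flat closed steel snack tins, a plain rounded slab 84 mm long (its x), 66 mm wide (its y), 22 mm high, about 0.12 kg; origin at the centre of its underside, z up. Three to five of the five tins are present; all are alike and start flat on the worktop to the left of the drawer
- tin3: one of the flat closed steel snack tins, a plain rounded slab 84 mm long (its x), 66 mm wide (its y), 22 mm high, about 0.12 kg; origin at the centre of its underside, z up. Three to five of the five tins are present; all are alike and start flat on the worktop to the left of the drawer
- tin4: one of the flat closed steel snack tins, a plain rounded slab 84 mm long (its x), 66 mm wide (its y), 22 mm high, about 0.12 kg; origin at the centre of its underside, z up. Three to five of the five tins are present; all are alike and start flat on the worktop to the left of the drawer
- bowl: glass bowl, 110 mm across, 50 mm high, beyond the drawer; origin at the centre of its underside; leave alone
- cup: purple straw cup, 72 mm across, 127 mm high, beyond the drawer; origin at the centre of its underside; leave alone
- woodbox: closed wooden box with a sliding lid, 130 x 80 x 62 mm, beyond the rack; origin at the centre of its underside; leave alone

How it is judged:
By the outcome, as a careful person would: the job done as asked, in the order asked, and still so for the second after the job is handed in, with the robot touching nothing.
Of tin0, tin1, tin2, tin3, tin4 only 3 to 5 are there at a start; the rules pass over those that are not, and their reading is None.
At some moment in a run one of tin0, tin1, tin2, tin3, tin4 may be knocked a few centimetres aside while the robot is not near it.
Once in a run the grip may slacken for a moment while it holds something.
It also fails if it takes over 210 s, if anything falls off the work surface, if the arm or the gripper's body presses on something with over 40 N, if the wrist force passes 120 N, or if a joint passes its speed limit or range.

ROBOT

A 7-joint arm with a two-finger parallel gripper is mounted at the origin on the work surface. World frame = base frame: x ahead of the robot, y to its left, z up, the work surface at z = 0. Lengths are in m, angles in degrees, forces in N, time in s.
With the tool pointing down it reaches from about 0.425 to 0.875 m from the base axis. Payload 4.7 kg.
Tool frame: the origin (TCP) lies on the centre line of the jaws, within the pads' length; the fingertips stand ahead of it and the grasp point (between the pads) lies 2 mm behind it (env.tip_reach is the x of the fingertips in the tool frame, in m); x points along the fingers, z is the direction in which the jaws open and shut, and the axes are right-handed (so a half turn about x gives the same grasp; the last joint's range is limited). The gripper opens to 87 mm and grips with 3 to 60 N. Pads are 19 mm wide; open, the fingers measure 117 mm over their backs; the gripper's body (75 mm by 190 mm) begins 51 mm behind the grasp point.
Start: joints at [-63.535, 18.392, -4.016, 83.108, 1.295, 78.541, -3.26], TCP at [0.281, 0.586, 0.24] pointing down, gripper open.
Joint ranges: [-163.93, 163.93], [-17.29, 119.83], [-79.2, 71.16], [3.27, 140.29], [-89.18, 269.18], [5.43, 117.66], [-154.24, 154.24]. Speed limits (degrees/s): [147.25, 147.25, 180, 180, 180, 180, 180].

INTERFACE

Orientations are given as [roll, pitch, yaw] about the fixed x, y, z axes, in that order (R = Rz(yaw) Ry(pitch) Rx(roll)).
In Python, from cell import telemetry, optics, env, models gives the robot as it stands.
- The arm moves only by the shell command python3 -m pendant 'ROWS' [FORCE]. ROWS is JSON, a list of rows, each a list of 3 entries, a list of its own where there are three numbers: the finger opening in mm, from 0 to 87, then the shift along the tool's x, y, z in mm, then the turn, a rotation vector about the tool's x, y, z in rad. A call has 1 to 10 rows; each row is the pose to reach, as a shift and turn from the pose commanded when the call began, along the tool's axes at that moment; what a row does not reach only later rows make up. A row lasts 1/12 s, in which the tool goes at most 41.7 mm and 7.16 degrees, less where a joint would pass 70% of its speed; a pose out of reach is approached as far as the arm can. A call with a gripper value outside its range is refused whole. The fingers move at their own pace and stop on an object; FORCE is the grip in N (left out, the last holds). Time passes only in rows, so rows that repeat a pose let the fingers close. It gives the time, the measured TCP pose, the force and the opening at its end, in the units of the state.
- telemetry.get_obs(): the state, without advancing time (a new reading comes with each control period).
- optics.read_camera(name): name is "side" or "top" or "wrist"; returns a dict with "image" (384x512x3 uint8, blue, green, red), "range_z" (384x512 float32, m along the optical axis (not along the pixel's ray), 0 where there is no reading), "fx", "fy", "cx", "cy" (pixels), "cam_to_world" (4x4, takes a point from camera to world coordinates). Camera axes: x right, y up, looking along -z (the intrinsics and any distortion apply to the point x, -y, -z); pixel columns grow to the right and rows downward; lengths in m; the calibration is good to about 2 mm. A picture is of the moment at which its call begins.
- env.sign_off(): hands the job in, once; it reports no verdict.
Trained networks look in the newest picture that a camera, given by its name, has taken for a name from the list of things; names that differ only in an ending like _2 or _b are one class to them, and where a whole thing is asked for, a point or a joint stands for the part that bears it (a point fixed in the world has none). Each returns a list of dicts, best first, with "confidence" (0 to 1); they miss things now and then, are a little off and sometimes report something else, mostly with a low value. They report only what shows in the picture. A call takes as long as a camera call.
- models.masks_of(camera, label): "pixels" (384x512 bool, what is visible of it) and "extent" ([left, top, right, bottom] as shares, 0 to 1, of the picture: columns of its width, rows of its height, round what is visible of it).
- models.landmark_of(camera, label): "centre" ([row, column] as shares, 0 to 1, of the picture: columns of its width, rows of its height: a listed point, or the origin of a listed thing).
The state is a dict: "time_s": time; "qpos": joint angles; "joint_velocities": joint speeds; "effort": joint torques, N m; "tool_pos": TCP position; "tool_rot": TCP orientation; "force": force on the tool from outside, world axes, zero at the start; "wrist_torque": the same for the moment, N m; "grip_width": finger opening in m.
Only numpy, scipy, OpenCV 4.12 (cv2) and the standard library are available. Lean on these libraries where they do the work, as an engineer would, in place of code of your own. Each camera call takes 0.05 s, during which the arm holds its last target.

## Working session

There is one attempt and no reset: what is moved stays moved. The work goes in short steps, Python scripts to look and compute and a shell command to move; the robot and the scene stay as the last step left them, time stands still between calls to the robot, and variables do not carry over. Pictures are saved under pics/ and viewed, and the job is handed in when it is done.

```bash
ls; mkdir -p pics; python3 - <<'E'
from cell import telemetry, optics, env, models
import cv2
print(telemetry.get_obs(), env.tip_reach)
for n in ["side","top","wrist"]:
    d=optics.read_camera(n); cv2.imwrite(f"pics/a_{n}.png",d["image"]); print(n,d["fx"],d["fy"],d["cx"],d["cy"],d["cam_to_world"].round(3).tolist(),[k for k in d])
E
```

```text
pics
{'time_s': 0.0, 'qpos': array([-63.53448324,  18.43670799,  -4.01429885,  83.17453514,
         1.29663993,  78.54143766,  -3.25898031]), 'joint_velocities': array([-0.0448731 , -0.05312576, -0.06392338,  0.09269759, -0.11970656,
       -0.00815392,  0.0517703 ]), 'effort': array([ 8.31071811e-04, -4.91294646e+01, -4.03444497e-01, -3.12522268e+01,
       -6.39612903e-02,  4.38763504e-02,  1.89925127e-04]), 'tool_pos': array([0.28128502, 0.58540636, 0.2384912 ]), 'tool_rot': array([-175.84095722,   89.89236527, -111.49655537]), 'force': array([-0.19023895,  0.21604964,  0.14221661]), 'wrist_torque': array([ 0.01783875, -0.01695089, -0.02518873]), 'grip_width': 0.08694838024197508} 0.017
side 390.85297294326637 390.85297294326637 255.61040896403762 189.17258371693626 [[0.937, 0.264, -0.228, 0.366], [-0.349, 0.724, -0.595, -0.605], [0.008, 0.637, 0.771, 0.838], [0.0, 0.0, 0.0, 1.0]] ['image', 'range_z', 'fx', 'fy', 'cx', 'cy', 'cam_to_world']
top 409.2363914292719 409.2363914292719 245.65354686427173 197.50183096812665 [[-0.021, 0.982, -0.188, 0.407], [-1.0, -0.021, 0.003, 0.029], [-0.001, 0.188, 0.982, 1.015], [0.0, 0.0, 0.0, 1.0]] ['image', 'range_z', 'fx', 'fy', 'cx', 'cy', 'cam_to_world']
wrist 281.9319267056617 281.9319267056617 259.62855657201914 195.5152191828095 [[0.434, -0.867, -0.247, 0.214], [0.901, 0.416, 0.12, 0.617], [-0.002, -0.275, 0.962, 0.385], [0.0, 0.0, 0.0, 1.0]] ['image', 'range_z', 'fx', 'fy', 'cx', 'cy', 'cam_to_world']
```

View pics/a_top.png

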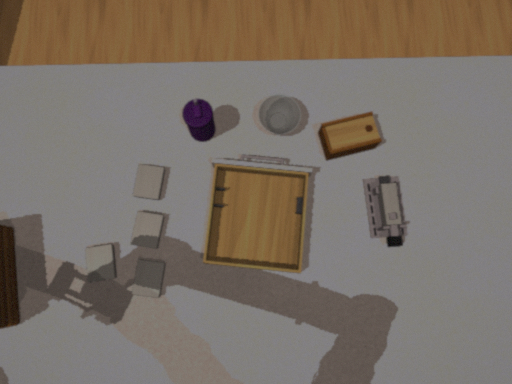

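View pics/a_side.png

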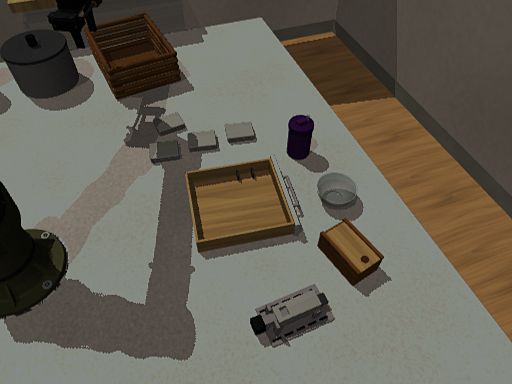

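View pics/a_wrist.png

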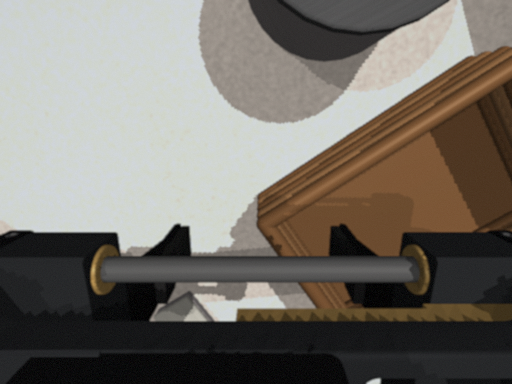

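```bash
cat > h.py <<'E'
from cell import telemetry, optics, env, models
import cv2, numpy as np
from scipy.spatial.transform import Rotation as R
np.set_printoptions(precision=4,suppress=True)
def cloud(d):
    z=d["range_z"]; v,u=np.mgrid[0:z.shape[0],0:z.shape[1]]
    X=(u-d["cx"])/d["fx"]*z; Y=-(v-d["cy"])/d["fy"]*z
    P=np.stack([X,Y,-z,np.ones_like(z)],-1)@d["cam_to_world"].T
    return P[...,:3]
def pix(d,P):
    q=np.linalg.inv(d["cam_to_world"])@np.r_[P,1]; return d["cx"]+d["fx"]*q[0]/-q[2], d["cy"]-d["fy"]*q[1]/-q[2]
def obj(cam,label,d,P=None,zmin=None,zmax=None):
    P=cloud(d) if P is None else P; out=[]
    for m in models.masks_of(cam,label):
        k=m["pixels"]&(d["range_z"]>0); Q=P[k]
        out.append((m["confidence"],Q,m))
    return out
def rect(Q):
    (c,s,a)=cv2.minAreaRect((Q[:,:2]*1000).astype(np.float32)); return np.array(c).round(1),np.array(s).round(1),round(a,1)
def tool():
    o=telemetry.get_obs(); return np.array(o["tool_pos"]),R.from_euler("xyz",o["tool_rot"],degrees=True).as_matrix(),o
def shot(cam,name,crop=None,scale=1):
    d=optics.read_camera(cam); im=d["image"]
    if crop: im=im[crop[1]:crop[3],crop[0]:crop[2]]
    im=cv2.resize(im,None,fx=scale,fy=scale,interpolation=cv2.INTER_CUBIC); cv2.imwrite(f"pics/{name}.png",im); return d
E
python3 - <<'E'
from h import *
for cam in ["top","side"]:
    d=optics.read_camera(cam); P=cloud(d)
    print("table z",np.median(P[...,2][(P[...,2]<0.05)&(P[...,2]>-0.05)&(d["range_z"]>0)]))
    for l in ["tray","tray_lip","tray_seat","rack","bar","bar_tip","rod_block","tin0","bowl","cup","woodbox"]:
        for c,Q,m in obj(cam,l,d,P):
            if len(Q)<5: continue
            T=Q[Q[:,2]>np.percentile(Q[:,2],90)-0.004]
            print(cam,l,round(c,2),len(Q),"z",np.percentile(Q[:,2],[2,50,98]),"all",rect(Q),"top",rect(T))
        for r in models.landmark_of(cam,l):
            v,u=r["centre"]; v=min(int(v*384),383);u=min(int(u*512),511); print("   lm",l,round(r["confidence"],2),u,v,P[v,u])
E
```

```text
table z 0.0007458184073207974
top tray 0.67 10123 z [0.0029 0.0071 0.0524] all (array([560.2,  -0.1]), array([244.9, 273.9]), 82.5) top (array([551.3,   0.5]), array([244.8, 254. ]), 82.8)
   lm tray 0.96 257 221 [ 0.5392 -0.0005  0.0094]
   lm tray 0.29 383 204 [ 0.5691 -0.3032  0.0453]
   lm tray_lip 0.93 295 202 [ 0.586  -0.0973  0.0033]
   lm tray_lip 0.56 219 197 [0.6023 0.0932 0.0062]
   lm tray_lip 0.2 255 218 [0.5467 0.0043 0.0102]
top tray_seat 0.76 10447 z [0.0026 0.0072 0.0525] all (array([566.8,   2.3]), array([252.4, 287.6]), 82.6) top (array([551.5,   1.3]), array([247.2, 254.2]), 82.9)
   lm tray_seat 0.58 219 197 [0.6023 0.0932 0.0062]
   lm tray_seat 0.56 382 175 [ 0.6508 -0.3212  0.0038]
   lm tray_seat 0.49 149 182 [0.641  0.2659 0.0222]
top rack 0.78 1211 z [0.0004 0.0049 0.0495] all (array([ 570.5, -322. ]), array([151.6,  94.9]), 4.0) top (array([ 558.9, -320.8]), array([119.7,  56.5]), 3.7)
   lm rack 0.7 149 278 [0.4065 0.2603 0.0229]
   lm rack 0.6 385 206 [ 0.5632 -0.3057  0.0508]
top bar 0.8 1146 z [0.0178 0.0465 0.0516] all (array([ 556.7, -330.4]), array(
[... 4963 characters left out ...]
.7]), 36.4) top (array([800.4, -64.9]), array([105.4, 107.8]), 79.9)
   lm bowl 0.76 332 197 [ 0.7984 -0.0598  0.0045]
side cup 0.91 1029 z [0.0007 0.0867 0.1281] all (array([819.5, 192.9]), array([216.1,  84. ]), 63.1) top (array([780.9, 132.7]), array([67.7, 68.1]), 76.1)
   lm cup 0.72 292 151 [0.7545 0.1157 0.0314]
side woodbox 0.73 8139 z [0.0021 0.0075 0.0519] all (array([566.5,  14.2]), array([288.4, 291.2]), 83.8) top (array([550. ,  -3.5]), array([244.9, 254. ]), 83.1)
side woodbox 0.63 2489 z [0.0045 0.0577 0.0633] all (array([ 755.3, -230.7]), array([129.2, 145.2]), 24.3) top (array([ 744.6, -237.2]), array([ 82.2, 130.2]), 13.3)
   lm woodbox 0.8 348 257 [ 0.7233 -0.2632  0.0591]
```

```bash
python3 - <<'E'
from h import *
shot("top","b_rack",(340,160,430,260),7)
shot("top","b_tray",(190,140,330,285),5)
shot("side","b_siderack",(240,270,350,350),6)
E
```

```text
(no output)
```

View pictures.

View pics/b_rack.png

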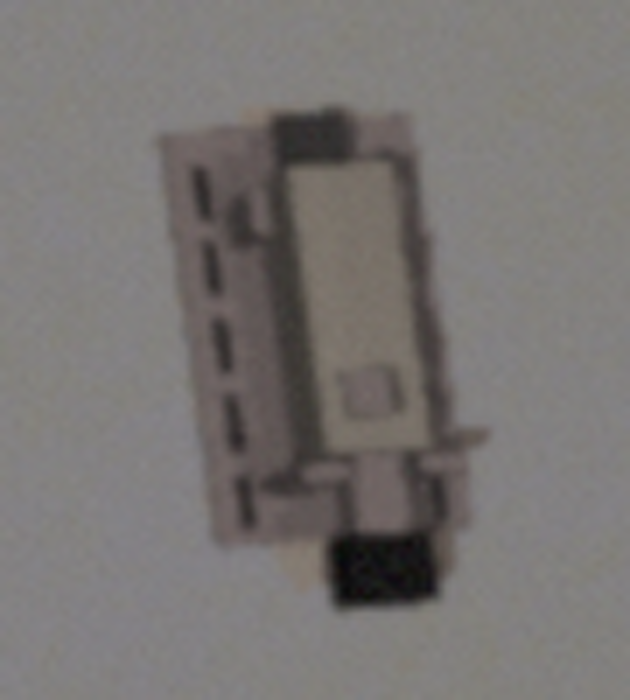

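View pics/b_tray.png

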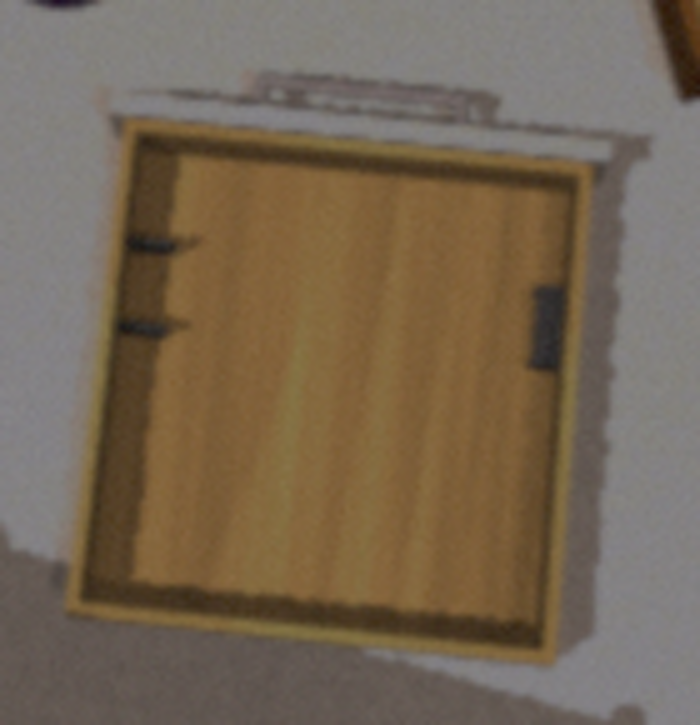

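View pics/b_siderack.png

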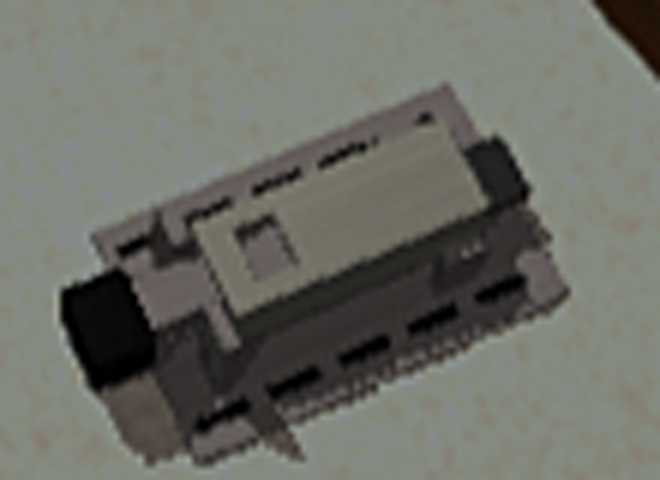

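```bash
cat >> h.py <<'E'
def Rt(yaw,tilt=0):
    """tool down; jaw axis (tool z) along world dir yaw+90 (i.e. y axis of frame yaw). tilt: extra rot about jaw axis, deg"""
    y=np.radians(yaw); z=np.array([-np.sin(y),np.cos(y),0]); x=np.array([0,0,-1.]); yy=np.cross(z,x)
    return np.stack([x,yy,z],1)@R.from_rotvec([0,0,np.radians(tilt)]).as_matrix()
def go(p,yaw,tilt=0):
    t,M,o=tool(); best=None
    for k in (0,180):
        for s in ([tilt] if k==0 else [-tilt]):
            T=Rt(yaw+k,s); rv=R.from_matrix(M.T@T).as_rotvec()
            if best is None or np.linalg.norm(rv)<np.linalg.norm(best): best=rv
            print("  k",k,"turn",rv.round(4),"q7",o["qpos"][6].round(1))
    d=M.T@(np.array(p)-t)
    print("shift mm",(d*1000).round(1),"turn",best.round(4),"rows>=",max(np.linalg.norm(d)/.0417,np.degrees(np.linalg.norm(best))/7.16).round(1))
E
python3 - <<'E'
from h import *
t,M,o=tool(); print(t);print(M)
go([0.55,-0.32,0.24],3.7)
E
```

```text
[0.2815 0.5859 0.2396]
[[ 0.0001 -0.9014  0.433 ]
 [ 0.0001  0.433   0.9014]
 [-1.     -0.      0.0002]]
  k 0 turn [-0.5123  0.0001  0.0001] q7 -3.3
  k 180 turn [ 2.6292  0.0001 -0.0002] q7 -3.3
shift mm [  -0.5 -634.3 -700.4] turn [-0.5123  0.0001  0.0001] rows>= 22.7
```

```bash
python3 -m pendant '[[87,[0,-320,-160],[-0.25,0,0]],[87,[0,-320,-160],[-0.25,0,0]],[87,[0,-320,-160],[-0.25,0,0]],[87,[0,-320,-160],[-0.25,0,0]],[87,[0,-320,-160],[-0.25,0,0]],[87,[0,-320,-160],[-0.25,0,0]],[87,[0,-320,-160],[-0.25,0,0]],[87,[0,-320,-160],[-0.25,0,0]],[87,[0,-320,-160],[-0.25,0,0]]]' 30; python3 - <<'E'
from h import *
go([0.53,-0.32,0.24],3.7)
E
```

```text
time_s: 3.35
tool_pos: [0.5038, 0.298, 0.24]
tool_rot: [-116.4, 89.9, -38.0]
force: [0.3, 0.2, -0.1]
grip_width: 0.0871
  k 0 turn [-0.2678 -0.0015  0.0022] q7 46.0
  k 180 turn [2.8738 0.0031 0.0021] q7 46.0
shift mm [   1.  -150.4 -600. ] turn [-0.2678 -0.0015  0.0022] rows>= 14.8
```

```bash
python3 -m pendant '[[87,[0,-150,-600],[-0.268,0,0]],[87,[0,-150,-600],[-0.268,0,0]],[87,[0,-150,-600],[-0.268,0,0]],[87,[0,-150,-600],[-0.268,0,0]],[87,[0,-150,-600],[-0.268,0,0]],[87,[0,-150,-600],[-0.268,0,0]],[87,[0,-150,-600],[-0.268,0,0]],[87,[0,-150,-600],[-0.268,0,0]],[87,[0,-150,-600],[-0.268,0,0]],[87,[0,-150,-600],[-0.268,0,0]]]'; python3 -m pendant '[[87,[0,-50,-190],[0,0,0]],[87,[0,-50,-190],[0,0,0]],[87,[0,-50,-190],[0,0,0]],[87,[0,-50,-190],[0,0,0]],[87,[0,-50,-190],[0,0,0]],[87,[0,-50,-190],[0,0,0]]]'; python3 - <<'E'
from h import *
go([0.53,-0.32,0.24],3.7)
print(tool()[2]["qpos"])
d=shot("wrist","c_wrist",None,1.5)
E
```

```text
time_s: 4.18
tool_pos: [0.52, -0.1126, 0.2401]
tool_rot: [-76.1, 89.9, 18.0]
force: [0.8, -0.4, -0.7]
grip_width: 0.0869
time_s: 4.68
tool_pos: [0.5824, -0.3045, 0.2388]
tool_rot: [162.4, 89.7, -104.0]
force: [-1.1, -0.2, -0.3]
grip_width: 0.087
  k 0 turn [-0.0025 -0.0057 -0.0018] q7 126.7
  k 180 turn [ 3.1391 -0.0028  0.0089] q7 126.7
shift mm [ -1.   53.2 -12.2] turn [-0.0025 -0.0057 -0.0018] rows>= 1.3
[  0.7442  20.9207  31.9957  83.2514 -10.7851  78.8793 126.6531]
```

View pics/c_wrist.png

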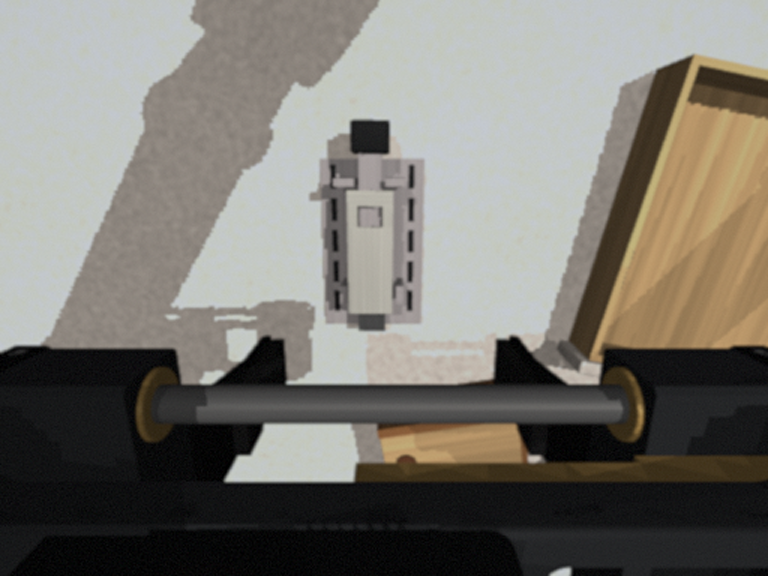

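```bash
python3 - <<'E'
from h import *
d=optics.read_camera("wrist"); P=cloud(d); ok=d["range_z"]>0
t=P[30:60,180:220].reshape(-1,3); print("table",t[:,2].mean())
reg=np.zeros(ok.shape,bool); reg[70:225,205:285]=1
Q=P[reg&ok]
s=Q[(Q[:,2]>.044)&(Q[:,2]<.052)]
print("hi",rect(s))
print("base",rect(Q[(Q[:,2]>.003)&(Q[:,2]<.007)]))
im=d["image"].astype(int).sum(2)
k=reg&ok&(im<120)&(P[...,2]>.038); print("block",rect(P[k]),np.percentile(P[k][:,2],[5,50,95]))
k=reg&ok&(P[...,2]>.044)&(P[...,2]<.052)&(im>450); print("sleeve",rect(P[k]),np.median(P[k][:,2]))
# profile along x
for c in (.36,): pass
E
```

```text
table 0.002097620571978321
hi (array([ 546.3, -327. ]), array([ 55.2, 151.9]), 89.8)
base (array([ 558.2, -321.2]), array([110.4, 202. ]), 89.1)
block (array([ 483. , -328.3]), array([21.3, 26.2]), 3.5) [0.046  0.0471 0.0484]
sleeve (array([ 558.1, -324.7]), array([125.1,  53. ]), 1.6) 0.04915307079833317
```

```bash
python3 - <<'E'
from h import *
go([0.481,-0.327,0.10],3.7)
E
```

```text
k 0 turn [ 0.003  -0.0001 -0.0013] q7 126.5
  k 180 turn [-3.1386  0.002  -0.0002] q7 126.5
shift mm [139.  103.5 -22. ] turn [ 0.003  -0.0001 -0.0013] rows>= 4.2
```

```bash
python3 -m pendant '[[87,[35,26,-5],[0,0,0]],[87,[70,52,-11],[0,0,0]],[87,[105,78,-17],[0,0,0]],[87,[139,103.5,-22],[0.003,0,0]],[87,[139,103.5,-22],[0.003,0,0]],[87,[139,103.5,-22],[0.003,0,0]],[87,[139,103.5,-22],[0.003,0,0]]]'; python3 - <<'E'
from h import *
go([0.481,-0.327,0.03],3.7)
d=shot("wrist","c2_wrist",None,1.5)
P=cloud(d); ok=d["range_z"]>0; im=d["image"].astype(int).sum(2)
t,M,o=tool(); L=(P-t)@M
k=ok&(abs(L[...,0]-0.055)<.012)&(abs(L[...,1])<.03)&(abs(L[...,2])<.03)
print(k.sum()); print(rect(P[k]) if k.sum()>10 else "")
E
```

```text
time_s: 5.37
tool_pos: [0.4831, -0.3244, 0.1014]
tool_rot: [-70.7, 89.9, 23.3]
force: [0.5, -0.1, 0.0]
grip_width: 0.087
  k 0 turn [0.0044 0.0007 0.0019] q7 134.1
  k 180 turn [-3.1372 -0.003   0.0011] q7 134.1
shift mm [71.4  2.4 -2.5] turn [0.0044 0.0007 0.0019] rows>= 1.7
2161
(array([ 492.2, -326.8]), array([45.1, 53.8]), 2.4)
```

View pics/c2_wrist.png

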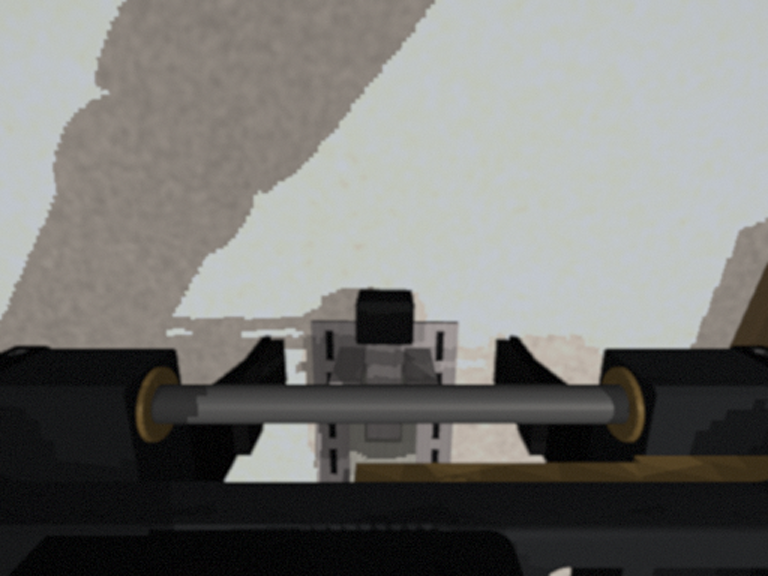

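```bash
python3 -m pendant '[[87,[20,2.4,-2.5],[0.004,0,0]],[87,[40,2.4,-2.5],[0.004,0,0]],[87,[60,2.4,-2.5],[0.004,0,0]],[87,[71,2.4,-2.5],[0.004,0,0]],[87,[71,2.4,-2.5],[0.004,0,0]],[87,[71,2.4,-2.5],[0.004,0,0]]]'; python3 -m pendant '[[25,[0,0,0],[0,0,0]],[25,[0,0,0],[0,0,0]],[25,[0,0,0],[0,0,0]],[25,[0,0,0],[0,0,0]],[25,[0,0,0],[0,0,0]],[25,[0,0,0],[0,0,0]],[25,[0,0,0],[0,0,0]]]' 35
```

```text
time_s: 5.92
tool_pos: [0.481, -0.3283, 0.0304]
tool_rot: [-115.5, 89.9, -21.8]
force: [-0.3, -1.0, 1.1]
grip_width: 0.0869
time_s: 6.5
tool_pos: [0.4795, -0.3286, 0.0297]
tool_rot: [-89.9, 90.0, 3.7]
force: [-0.2, -0.1, 0.2]
grip_width: 0.0481
```

```bash
python3 -m pendant '[[25,[0,0,0],[0,0,0]],[25,[0,0,0],[0,0,0]],[25,[0,0,0],[0,0,0]],[25,[0,0,0],[0,0,0]],[25,[0,0,0],[0,0,0]]]' 35; python3 - <<'E'
from h import *
print(tool())
E
```

```text
time_s: 6.92
tool_pos: [0.4794, -0.3284, 0.0295]
tool_rot: [29.7, 90.0, 123.3]
force: [-0.1, 0.7, 1.0]
grip_width: 0.0295
(array([ 0.4794, -0.3284,  0.0295]), array([[-0.0002, -0.998 , -0.0632],
       [ 0.0003, -0.0632,  0.998 ],
       [-1.    ,  0.0002,  0.0003]]), {'time_s': 6.9167, 'qpos': array([  5.7447,  23.3437,  31.0506, 106.3852, -14.597 ,  54.2369,
       136.9585]), 'joint_velocities': array([ 0.0082,  0.0574, -0.1293, -0.0218, -0.0924, -0.079 ,  0.0465]), 'effort': array([  0.0635, -42.3609,   6.6956, -25.1873,   0.0817,  -0.0893,
        -0.0086]), 'tool_pos': array([ 0.4794, -0.3284,  0.0295]), 'tool_rot': array([ 29.6866,  89.9819, 123.3099]), 'force': array([-0.1405,  0.737 ,  1.0045]), 'wrist_torque': array([0.1288, 0.0591, 0.021 ]), 'grip_width': 0.02952116985856325})
```

```bash
python3 -m pendant '[[25,[0,6,0],[0,0,0]],[25,[0,12,0],[0,0,0]],[25,[0,18,0],[0,0,0]],[25,[0,24,0],[0,0,0]],[25,[0,30,0],[0,0,0]],[25,[0,36,0],[0,0,0]],[25,[0,40,0],[0,0,0]],[25,[0,40,0],[0,0,0]]]' 35;python3 - <<'E'
from h import *
shot("side","d_side",(230,265,350,350),6); print(tool()[2]["force"])
E
```

```text
time_s: 7.58
tool_pos: [0.4407, -0.3307, 0.0301]
tool_rot: [-92.7, 89.8, 1.0]
force: [6.6, 1.0, -3.3]
grip_width: 0.0298
[ 7.2234  2.0204 -2.6632]
```

View pics/d_side.png

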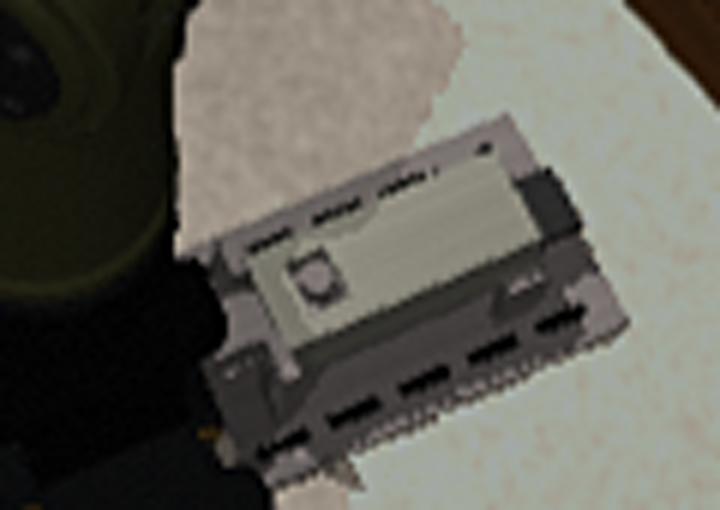

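```bash
python3 -m pendant '[[25,[0,3,0],[0,0,0]],[25,[0,6,0],[0,0,0]],[25,[0,8,0],[0,0,0]],[25,[0,8,0],[0,0,0]],[25,[0,8,0],[0,0,0]]]' 35;python3 - <<'E'
from h import *
shot("side","d2_side",(230,265,350,350),6); print(tool()[2]["force"])
E
```

```text
time_s: 8.05
tool_pos: [0.4401, -0.3308, 0.0316]
tool_rot: [-106.5, 89.1, -12.7]
force: [20.5, 2.3, -7.3]
grip_width: 0.0299
[20.4453  2.1789 -7.9292]
```

View pics/d2_side.png

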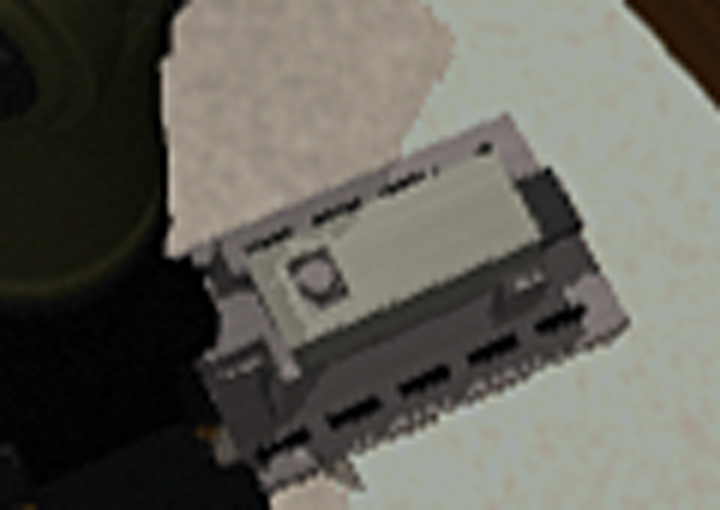

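```bash
python3 - <<'E'
from h import *
d=optics.read_camera("side"); P=cloud(d)
v0,u0=265+276//6,230+318//6
print((P[v0-4:v0+5,u0-6:u0+7,2]*1000).round(0))
t=tool(); print(t[0],t[2]["force"])
E
python3 -m pendant '[[25,[0,-6,0],[0,0,0]],[25,[0,-6,0],[0,0,0]],[25,[0,-6,0],[0,0,0]],[25,[0,-6,0],[0,0,0]]]' 35
```

```text
[[50. 50. 48. 47. 47. 44. 45. 48. 50. 47. 50. 48. 50.]
 [50. 48. 47. 46. 42. 44. 45. 43. 47. 52. 50. 49. 49.]
 [47. 43. 40. 43. 51. 52. 54. 53. 48. 49. 49. 47. 48.]
 [47. 41. 42. 53. 51. 52. 51. 53. 50. 48. 49. 49. 49.]
 [49. 43. 41. 51. 51. 54. 52. 51. 52. 48. 50. 50. 48.]
 [49. 49. 43. 54. 50. 54. 54. 52. 50. 41. 48. 46. 49.]
 [48. 49. 41. 48. 52. 53. 53. 53. 45. 43. 46. 50. 48.]
 [49. 48. 47. 43. 46. 49. 48. 48. 45. 43. 45. 50. 47.]
 [51. 47. 48. 42. 44. 46. 43. 43. 43. 43. 50. 46. 52.]]
[ 0.4401 -0.3308  0.0316] [20.1046  1.804  -7.4136]
time_s: 8.48
tool_pos: [0.4403, -0.3309, 0.0306]
tool_rot: [-100.8, 89.7, -7.1]
force: [8.3, 2.6, -1.2]
grip_width: 0.0296
```

```bash
python3 -m pendant '[[25,[0,-3,0],[0,0,0]],[25,[0,-3,0],[0,0,0]],[87,[0,-3,0],[0,0,0]],[87,[0,-3,0],[0,0,0]],[87,[0,-3,0],[0,0,0]],[87,[0,-3,0],[0,0,0]],[87,[0,-3,0],[0,0,0]],[87,[0,-3,0],[0,0,0]],[87,[-30,-3,0],[0,0,0]],[87,[-70,-3,0],[0,0,0]]]' 35; python3 - <<'E'
from h import *
print(tool()[2]["grip_width"],tool()[2]["force"])
go([0.53,-0.325,0.20],3.7)
E
```

```text
time_s: 9.32
tool_pos: [0.4377, -0.3293, 0.0969]
tool_rot: [64.4, 89.5, 158.0]
force: [1.1, -1.3, 0.0]
grip_width: 0.0753
0.07526297664473022 [ 1.1439 -1.3047  0.032 ]
  k 0 turn [-0.0015  0.0037 -0.0077] q7 135.5
  k 180 turn [ 3.1401 -0.0121 -0.0058] q7 135.5
shift mm [-103.8  -91.6   -1.2] turn [-0.0015  0.0037 -0.0077] rows>= 3.3
```

```bash
python3 -m pendant '[[87,[-35,-30,0],[0,0,0]],[87,[-70,-60,0],[0,0,0]],[87,[-103,-90,0],[0,0,0]],[87,[-103,-90,0],[0,0,0]],[87,[-103,-90,0],[0,0,0]],[87,[-103,-90,0],[0,0,0]]]' ; python3 - <<'E'
from h import *
d=shot("wrist","e_wrist",None,1.5)
P=cloud(d); ok=d["range_z"]>0; im=d["image"].astype(int).sum(2)
k=ok&(P[...,2]>.042)&(P[...,2]<.056)&(abs(P[...,0]-.53)<.12)&(abs(P[...,1]+.325)<.035)
print(rect(P[k])); 
for lo,hi in((.43,.455),(.53,.55),(.55,.57),(.57,.59),(.59,.605)):
    q=P[k&(P[...,0]>lo)&(P[...,0]<hi)]; 
    if len(q): print(lo,q[:,1].min(),q[:,1].max(),(q[:,1].min()+q[:,1].max())/2, np.median(q[:,2]))
for cam in("top","side"):
    d=optics.read_camera(cam); P=cloud(d); ok=d["range_z"]>0
    k=ok&(P[...,2]>.042)&(P[...,2]<.056)&(abs(P[...,0]-.53)<.12)&(abs(P[...,1]+.325)<.035)
    print(cam,rect(P[k]))
    for lo,hi in((.43,.455),(.53,.55),(.55,.57),(.57,.59),(.59,.605)):
        q=P[k&(P[...,0]>lo)&(P[...,0]<hi)]; 
        if len(q): print(lo,q[:,1].min(),q[:,1].max(),(q[:,1].min()+q[:,1].max())/2,np.median(q[:,2]))
print(tool()[0])
E
```

```text
time_s: 9.82
tool_pos: [0.53, -0.3254, 0.2021]
tool_rot: [96.9, 89.9, -169.5]
force: [-0.6, 0.7, -0.7]
grip_width: 0.0871
(array([ 522.8, -326. ]), array([182. ,  55.4]), 3.7)
0.43 -0.347318832598336 -0.3165132281129877 -0.33191603035566186 0.046999998896327944
0.53 -0.3435691494910114 -0.3080517611025599 -0.32581045529678565 0.04902221612434454
0.55 -0.3426405518786044 -0.30662463950669616 -0.3246325956926503 0.049134394311690865
0.57 -0.3416391397862953 -0.3049944463492864 -0.3233167930677908 0.049195812221875246
0.59 -0.3407404264478117 -0.3039027399867122 -0.32232158321726195 0.049109903730541415
top (array([ 523.6, -317.4]), array([187. ,  45.5]), 3.3)
0.43 -0.3450073736778202 -0.31271377012093393 -0.32886057189937706 0.04618144320493511
0.53 -0.3115392667875988 -0.30377589288458917 -0.307657579836094 0.0482687575540201
0.55 -0.3092642422362353 -0.30275061701828154 -0.3060074296272584 0.04799827366198611
0.57 -0.308103150251516 -0.30161823095119433 -0.3048606906013552 0.048210802834371125
0.59 -0.30724588411647685 -0.30123392176949426 -0.30423990294298553 0.04828558298448543
side (array([ 486.2, -333.5]), array([114.2,  54.9]), 14.1)
0.43 -0.3472739090275864 -0.316742701549297 -0.3320083052884417 0.045722118312294224
0.53 -0.34436292740161123 -0.3071155277655738 -0.3257392275835925 0.04819022977628723
[ 0.5281 -0.3255  0.2007]
```

View pics/e_wrist.png

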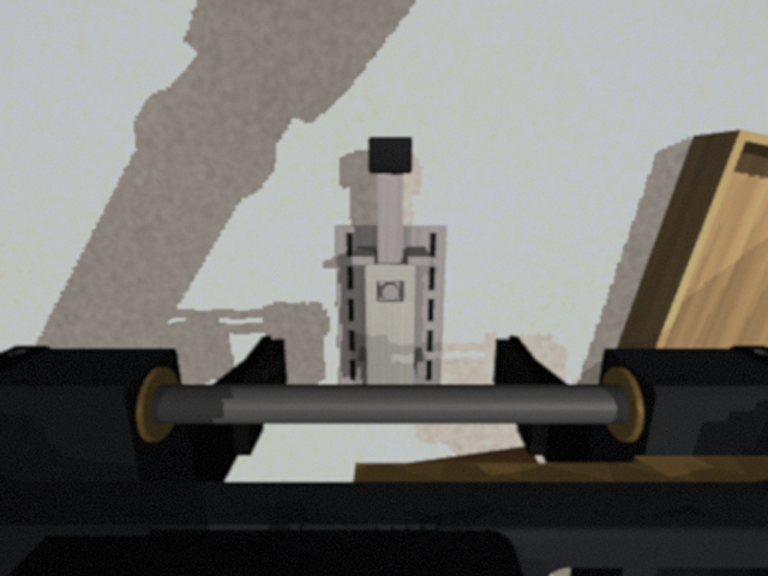

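```bash
python3 - <<'E'
from h import *
go([0.559,-0.3242,0.041],3.7)
E
```

```text
k 0 turn [-0.0032  0.0016 -0.0033] q7 130.4
  k 180 turn [ 3.1384 -0.0052 -0.0026] q7 130.4
shift mm [159.6 -31.5  -0.9] turn [-0.0032  0.0016 -0.0033] rows>= 3.9
```

```bash
python3 -m pendant '[[87,[30,-31,-1],[0,0,0]],[87,[60,-31,-1],[0,0,0]],[87,[90,-31,-1],[0,0,0]],[87,[115,-31,-1],[0,0,0]],[87,[130,-31,-1],[0,0,0]],[87,[145,-31,-1],[0,0,0]],[87,[160,-31,-1],[0,0,0]],[87,[160,-31,-1],[0,0,0]],[87,[160,-31,-1],[0,0,0]]]' ; python3 - <<'E'
from h import *
go([0.559,-0.3242,0.041],3.7)
E
python3 -m pendant '[[30,[0,0,0],[0,0,0]],[30,[0,0,0],[0,0,0]],[30,[0,0,0],[0,0,0]],[30,[0,0,0],[0,0,0]],[30,[0,0,0],[0,0,0]],[30,[0,0,0],[0,0,0]],[30,[0,0,0],[0,0,0]],[30,[0,0,0],[0,0,0]],[30,[0,0,0],[0,0,0]],[30,[0,0,0],[0,0,0]]]' 50
```

```text
time_s: 10.72
tool_pos: [0.5593, -0.3242, 0.0411]
tool_rot: [65.0, 89.8, 158.6]
force: [-0.4, 0.7, 0.3]
grip_width: 0.087
  k 0 turn [-0.0027  0.0016 -0.0034] q7 133.3
  k 180 turn [ 3.1389 -0.0053 -0.0025] q7 133.3
shift mm [0.1 0.3 0. ] turn [-0.0027  0.0016 -0.0034] rows>= 0.0
time_s: 11.55
tool_pos: [0.5614, -0.3242, 0.0426]
tool_rot: [1.1, 90.0, 94.7]
force: [0.0, -0.2, 1.2]
grip_width: 0.0354
```

```bash
python3 -m pendant '[[30,[-8,0,0],[0,0,0]],[30,[-20,0,0],[0,0,0]],[30,[-35,0,0],[0,0,0]],[30,[-55,0,0],[0,0,0]],[30,[-75,0,0],[0,0,0]],[30,[-100,0,0],[0,0,0]],[30,[-125,0,0],[0,0,0]],[30,[-140,0,0],[0,0,0]],[30,[-140,0,0],[0,0,0]],[30,[-140,0,0],[0,0,0]]]' ; python3 - <<'E'
from h import *
shot("side","f_side",(200,150,456,342),3)
print(tool()[2]["wrist_torque"],tool()[2]["force"])
E
```

```text
time_s: 12.38
tool_pos: [0.5614, -0.3248, 0.1838]
tool_rot: [-115.9, 89.9, -22.3]
force: [-0.6, -0.5, -2.1]
grip_width: 0.0354
[ 0.0557 -0.0561  0.029 ] [-0.2048 -0.8833 -2.7845]
```

View pics/f_side.png

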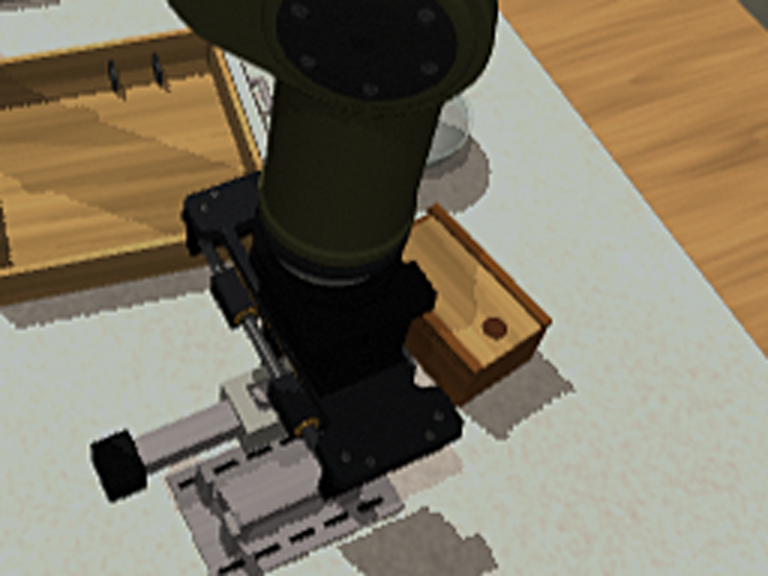

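```bash
cat >> h.py <<'E'
def trayfit(cam,p=(0.548,-0.001,-7.0),n=4):
    d=optics.read_camera(cam); P=cloud(d); ok=d["range_z"]>0
    Q=P[ok&(P[...,2]>.042)&(P[...,2]<.0495)]; x0,y0,a=p
    for _ in range(n):
        c,s=np.cos(np.radians(a)),np.sin(np.radians(a)); L=(Q[:,:2]-[x0,y0])@np.array([[c,-s],[s,c]])
        near=L[(abs(L[:,0]+118)<0)] if 0 else L[(abs(L[:,0]+.118)<.012)&(abs(L[:,1])<.10)]
        lf=L[(abs(L[:,1]-.112)<.012)&(abs(L[:,0])<.105)]; rt=L[(abs(L[:,1]+.112)<.012)&(abs(L[:,0])<.105)]
        # midline by averaging min/max within bins
        def line(u,v):
            b=np.round(u/.01); U=[];V=[]
            for k in np.unique(b):
                m=b==k
                if m.sum()>=3: U.append(u[m].mean()); V.append((v[m].min()+v[m].max())/2)
            return np.polyfit(U,V,1),len(U)
        (n1,k1),(l1,k2),(r1,k3)=line(near[:,1],near[:,0]),line(lf[:,0],lf[:,1]),line(rt[:,0],rt[:,1])
        da=np.mean([-n1[0],l1[0],r1[0]]); dx=n1[1]+.118; dy=(l1[1]+r1[1])/2
        if _==n-1: print(cam,"slopes deg",np.degrees([-n1[0],l1[0],r1[0]]),"width",l1[1]-r1[1],k1,k2,k3)
        x0+=c*dx-s*dy; y0+=s*dx+c*dy; a+=np.degrees(da)
    print(cam,"tray",round(x0,4),round(y0,4),round(a,2)); return x0,y0,a
E
python3 - <<'E'
from h import *
for c in("top","side"):
    try: trayfit(c)
    except Exception as e: print(c,e)
E
```

```text
top slopes deg [ 0.045  -0.0612  0.0158] width 0.22362057232532195 21 21 21
top tray 0.5455 0.0021 -7.09
side slopes deg [ 0.0228 -0.1498  0.1269] width 0.2236556212514254 21 21 15
side tray 0.5442 -0.0012 -7.13
```

```bash
cat >> h.py <<'E'
TR=(0.545,-0.0005,-7.1)
def t2w(X,Y,z=None):
    a=np.radians(TR[2]); c,s=np.cos(a),np.sin(a); return np.array([TR[0]+c*X-s*Y,TR[1]+s*X+c*Y]+([] if z is None else [z]))
def w2t(p,tr=None):
    tr=tr or TR; a=np.radians(tr[2]); c,s=np.cos(a),np.sin(a); q=np.asarray(p)[...,:2]-[tr[0],tr[1]]; return q@np.array([[c,-s],[s,c]])
E
python3 - <<'E'
from h import *
go(t2w(.043,-.017,.18),-7.1-90)
E
```

```text
k 0 turn [ 1.7579 -0.0013 -0.0034] q7 130.2
  k 180 turn [-1.3837  0.0032 -0.0012] q7 130.2
shift mm [  1.2 -44.2 298.8] turn [-1.3837  0.0032 -0.0012] rows>= 11.1
```

```bash
python3 -m pendant '[[30,[0,-3,20],[0.11,0,0]],[30,[0,-6,40],[0.22,0,0]],[30,[0,-9,62],[0.34,0,0]],[30,[0,-12,84],[0.46,0,0]],[30,[0,-15,106],[0.58,0,0]],[30,[0,-18,128],[0.70,0,0]],[30,[0,-21,150],[0.82,0,0]],[30,[0,-24,170],[0.94,0,0]],[30,[0,-27,190],[1.06,0,0]],[30,[0,-30,210],[1.18,0,0]]]'; python3 - <<'E'
from h import *
go(t2w(.043,-.017,.18),-7.1-90)
E
```

```text
time_s: 13.37
tool_pos: [0.5771, -0.1117, 0.1811]
tool_rot: [157.6, 89.8, -176.8]
force: [0.2, -0.6, -1.4]
grip_width: 0.0356
  k 0 turn [ 0.5721 -0.0028 -0.0003] q7 42.0
  k 180 turn [-2.5695  0.0004 -0.0037] q7 42.0
shift mm [ 1.  76.6 46.2] turn [ 0.5721 -0.0028 -0.0003] rows>= 4.6
```

```bash
python3 -m pendant '[[30,[0,15,9],[0.11,0,0]],[30,[0,30,18],[0.22,0,0]],[30,[0,45,27],[0.33,0,0]],[30,[0,60,36],[0.44,0,0]],[30,[0,72,42],[0.53,0,0]],[30,[0,76.6,46],[0.572,0,0]],[30,[0,76.6,46],[0.572,0,0]],[30,[0,76.6,46],[0.572,0,0]],[30,[0,76.6,46],[0.572,0,0]]]'; python3 - <<'E'
from h import *
go(t2w(.043,-.017,.18),-7.1-90)
shot("wrist","g_wrist",None,1.5);shot("top","g_top",(180,120,340,280),4);shot("side","g_side",(160,120,330,260),4)
E
```

```text
time_s: 14.12
tool_pos: [0.5852, -0.025, 0.1819]
tool_rot: [-138.5, 89.9, -145.2]
force: [-0.5, -0.7, -2.2]
grip_width: 0.0357
  k 0 turn [ 0.0061 -0.0013  0.0011] q7 1.4
  k 180 turn [-3.1355 -0.0018 -0.002 ] q7 1.4
shift mm [1.9 2.3 0.1] turn [ 0.0061 -0.0013  0.0011] rows>= 0.1
```

View pics/g_wrist.png

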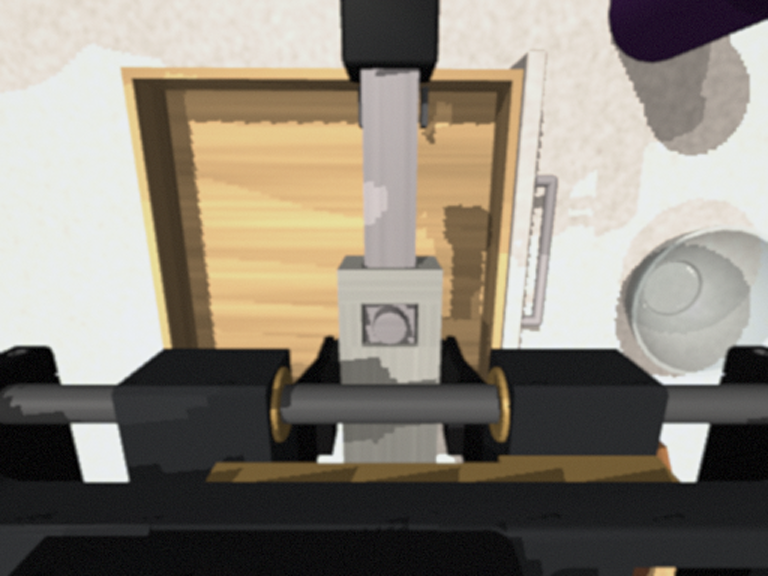

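View pics/g_top.png

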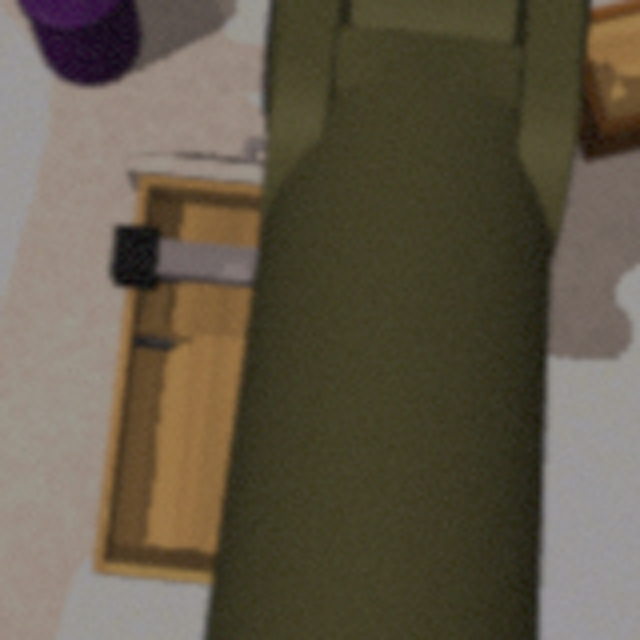

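View pics/g_side.png

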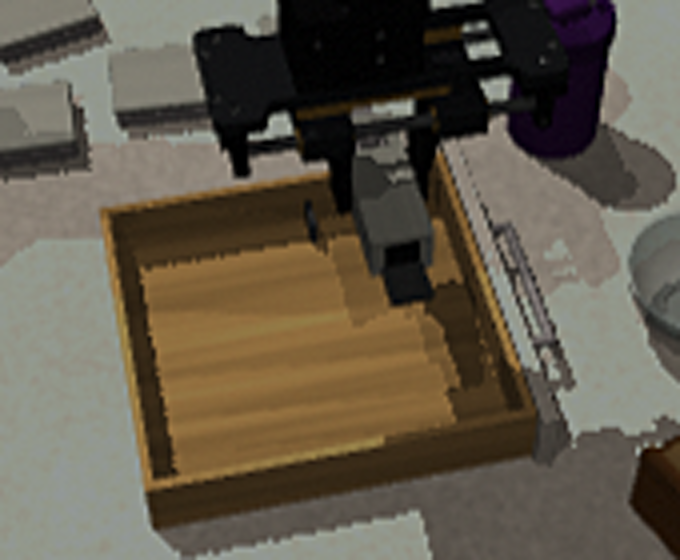

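```bash
python3 - <<'E'
from h import *
d=optics.read_camera("side"); P=cloud(d); ok=d["range_z"]>0
tr=(.5442,-.0012,-7.13)
W=w2t(P,tr)
k=ok&(P[...,2]>.145)&(P[...,2]<.175)&(abs(W[...,0]-.043)<.03)&(W[...,1]<-.07)
Q=np.c_[W[k],P[k][:,2]]; print("side tongue pts",k.sum(),Q.min(0),Q.max(0), "z med top",np.median(Q[:,2]))
k2=ok&(P[...,2]>.17)&(P[...,2]<.20)&(abs(W[...,0]-.043)<.03)&(W[...,1]<-.04)&(W[...,1]>-.09)
Q=np.c_[W[k2],P[k2][:,2]]; print("sleeve",Q.min(0),Q.max(0))
d=optics.read_camera("wrist"); P=cloud(d); ok=d["range_z"]>0; W=w2t(P)
im=d["image"].astype(int).sum(2)
k=ok&(P[...,2]>.15)&(P[...,2]<.2)&(W[...,1]>.05)
Q=np.c_[W[k],P[k][:,2]]; print("wrist rod/block",Q.min(0),Q.max(0)); B=Q[Q[:,1]>.09]; print(" block x mid",(B[:,0].min()+B[:,0].max())/2,np.median(B[:,2]))
for lo in (.03,.05,.07,.095,.105): 
    m=(Q[:,1]>lo)&(Q[:,1]<lo+.01); 
    if m.sum(): print(lo,Q[m,0].min(),Q[m,0].max(),np.median(Q[m,2]))
k=ok&(P[...,2]>.042)&(P[...,2]<.0495); q=P[k]; L=w2t(q)
print("tray in wrist: left wall y",[np.round([L[m,1].min(),L[m,1].max()],4) for m in [(abs(L[:,0]-a)<.01)&(abs(L[:,1]-.11)<.02) for a in (-.09,-.05,0,.09)] if m.any()])
print("near wall x",[np.round([L[m,0].min(),L[m,0].max()],4) for m in [(abs(L[:,1]-a)<.01)&(abs(L[:,0]+.118)<.02) for a in (-.05,0,.05,.09)] if m.any()])
ck=ok&(P[...,2]>.02)&(P[...,2]<.032)&(abs(W[...,0]-.043)<.035)&(W[...,1]>.08)&(W[...,1]<.107); print("cheeks",W[ck].min(0) if ck.any() else 0,W[ck].max(0) if ck.any() else 0)
print(tool()[0],w2t(tool()[0]))
E
```

```text
side tongue pts 159 [ 0.0243 -0.1018  0.1599] [ 0.0591 -0.0734  0.1748] z med top 0.16715843555530607
sleeve [ 0.0241 -0.078   0.1701] [ 0.061  -0.0401  0.1923]
wrist rod/block [0.0284 0.0502 0.161 ] [0.0585 0.1049 0.1881]
 block x mid 0.04341315093956764 0.1854889326244829
0.05 0.03478979154588785 0.05253582626170798 0.18203713751642026
0.07 0.034590349019058185 0.05254772588495599 0.181859394579749
0.095 0.028354188334478055 0.05842942534456628 0.18544667006159493
tray in wrist: left wall y [array([0.1091, 0.1156]), array([0.1091, 0.115 ]), array([0.109 , 0.1152]), array([0.109 , 0.1155])]
near wall x [array([-0.1201, -0.1127]), array([-0.1202, -0.1125]), array([-0.1199, -0.1123]), array([-0.1201, -0.1121])]
cheeks [0.0216 0.0853] [0.0676 0.1069]
[ 0.5857 -0.0246  0.1826] [ 0.0434 -0.0189]
```

```bash
cat >> h.py <<'E'
def bar(yt,zt,th,sx=.083,sz=.0215,dx=.044):
    a=np.radians(th); return t2w(dx, yt+sx*np.cos(a)-sz*np.sin(a), zt+sx*np.sin(a)+sz*np.cos(a))
E
python3 - <<'E'
from h import *
print(bar(-.088,.08,15)); go(bar(-.088,.08,15),-97.1,15)
E
```

```text
[ 0.587  -0.0192  0.1222]
  k 0 turn [ 0.0051 -0.0007  0.2618] q7 1.3
  k 180 turn [-3.1097 -0.4095 -0.0011] q7 1.3
shift mm [60.3  5.5  0.7] turn [ 0.0051 -0.0007  0.2618] rows>= 2.1
```

```bash
python3 -m pendant '[[30,[0,0,0],[0,0,0.07]],[30,[0,0,0],[0,0,0.14]],[30,[0,2,0],[0,0,0.2]],[30,[15,5,0.7],[0.005,0,0.262]],[30,[30,5,0.7],[0.005,0,0.262]],[30,[45,5,0.7],[0.005,0,0.262]],[30,[60,5,0.7],[0.005,0,0.262]],[30,[60,5,0.7],[0.005,0,0.262]],[30,[60,5,0.7],[0.005,0,0.262]]]'; python3 - <<'E'
from h import *
go(bar(-.088,.08,15),-97.1,15)
d=shot("side","h_side",(160,120,330,260),4)
P=cloud(d); ok=d["range_z"]>0; tr=(.5442,-.0012,-7.13); W=w2t(P,tr)
k=ok&(P[...,2]>.07)&(P[...,2]<.13)&(abs(W[...,0]-.043)<.03)&(W[...,1]<-.06)
Q=np.c_[W[k],P[k][:,2]]; print(Q.min(0),Q.max(0)); print(Q[Q[:,1]<-.082].mean(0),Q[np.argsort(Q[:,2])[:8]])
E
```

```text
time_s: 15.12
tool_pos: [0.5863, -0.0177, 0.1211]
tool_rot: [90.8, 75.0, 83.8]
force: [0.8, -0.0, -2.6]
grip_width: 0.0357
  k 0 turn [ 0.002  -0.0042  0.0007] q7 18.3
  k 180 turn [-3.1396 -0.001  -0.0066] q7 18.3
shift mm [-1.5 -1.1  0.9] turn [ 0.002  -0.0042  0.0007] rows>= 0.1
[ 0.0239 -0.087   0.0785] [ 0.0598 -0.0602  0.1168]
[ 0.0413 -0.0845  0.0849] [[ 0.0522 -0.0833  0.0785]
 [ 0.037  -0.0847  0.0809]
 [ 0.0299 -0.0835  0.0814]
 [ 0.0505 -0.0797  0.0822]
 [ 0.039  -0.0864  0.0826]
 [ 0.049  -0.0858  0.0827]
 [ 0.0319 -0.0853  0.0832]
 [ 0.0342 -0.0858  0.0833]]
```

View pics/h_side.png

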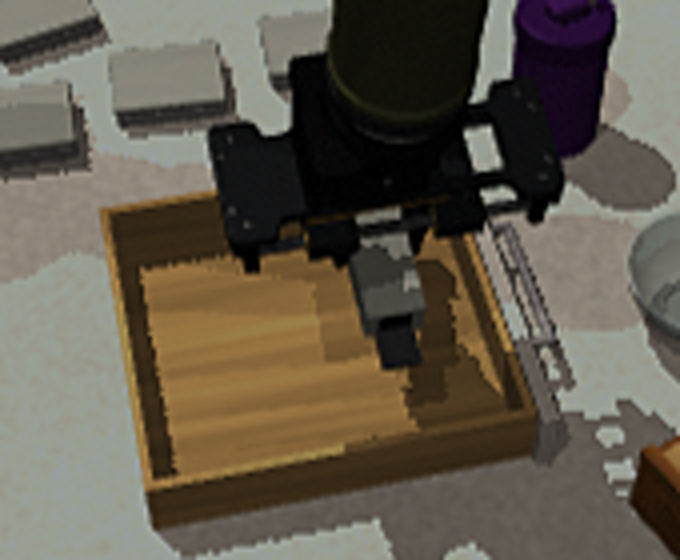

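```bash
python3 - <<'E'
from h import *
print("lower");go(bar(-.087,.0095,15,dx=.0445),-97.1,15)
E
```

```text
lower
  k 0 turn [ 0.0023 -0.002   0.0003] q7 18.3
  k 180 turn [-3.1393 -0.0005 -0.0032] q7 18.3
shift mm [ 68.  -18.5   0.6] turn [ 0.0023 -0.002   0.0003] rows>= 1.7
```

```bash
python3 -m pendant '[[30,[17,-4.6,0.6],[0,0,0]],[30,[34,-9.2,0.6],[0,0,0]],[30,[51,-14,0.6],[0,0,0]],[30,[60,-16.3,0.6],[0,0,0]],[30,[68,-18.5,0.6],[0,0,0]],[30,[68,-18.5,0.6],[0,0,0]],[30,[68,-18.5,0.6],[0,0,0]]]'; python3 - <<'E'
from h import *
for i in range(3): o=tool()[2]; print(o["force"]); optics.read_camera("wrist")
go(bar(-.105,.009,15,dx=.0445),-97.1,15)
d=shot("side","i_side",(160,120,330,260),4); shot("wrist","i_wrist",None,1.5)
E
```

```text
time_s: 15.75
tool_pos: [0.5881, -0.0192, 0.0527]
tool_rot: [90.0, 75.0, 83.0]
force: [0.1, -0.2, -2.6]
grip_width: 0.0357
[ 0.0565 -0.2086 -2.5974]
[ 0.283  -0.8271 -2.3839]
[-0.0596 -0.2384 -1.9437]
  k 0 turn [ 0.0013  0.0011 -0.0006] q7 23.3
  k 180 turn [-3.1403  0.0009  0.0018] q7 23.3
shift mm [ -2.4 -17.   -1.1] turn [ 0.0013  0.0011 -0.0006] rows>= 0.4
```

View pics/i_side.png

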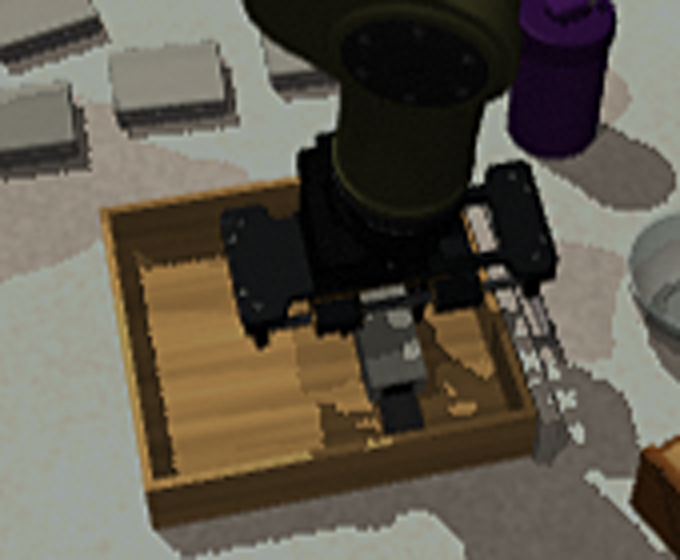

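View pics/i_wrist.png

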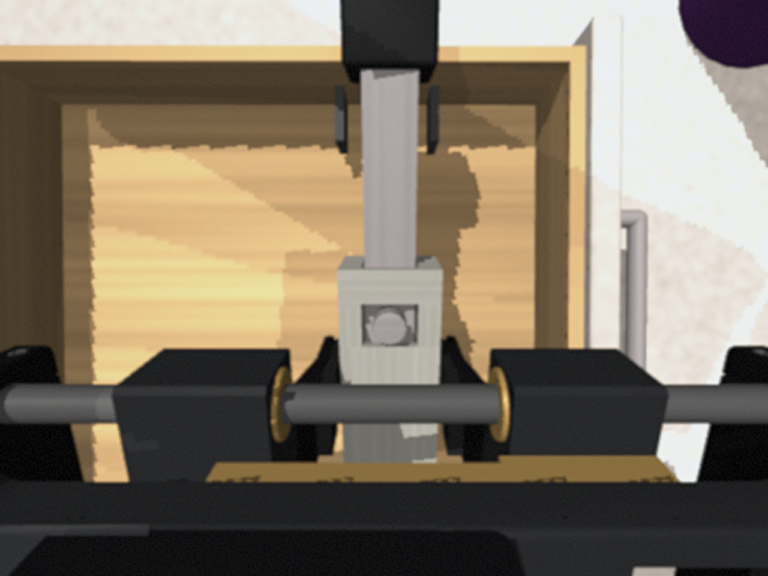

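```bash
python3 -m pendant '[[30,[-0.6,-3,0],[0,0,0]],[30,[-1.2,-6,0],[0,0,0]],[30,[-1.8,-9,0],[0,0,0]],[30,[-2.4,-12,-0.5],[0,0,0]],[30,[-2.8,-14,-0.5],[0,0,0]],[30,[-3.2,-16,-0.5],[0,0,0]],[30,[-3.2,-16.5,-0.5],[0,0,0]],[30,[-3.2,-16.5,-0.5],[0,0,0]]]'; python3 - <<'E'
from h import *
for i in range(2): o=tool()[2]; print(o["force"]); optics.read_camera("wrist")
go(bar(-.105,.009,15,dx=.0445),-97.1,15)
d=shot("side","j_side",(220,180,330,260),6)
P=cloud(d); ok=d["range_z"]>0; tr=(.5442,-.0012,-7.13); W=w2t(P,tr)
k=ok&(P[...,2]>.03)&(P[...,2]<.065)&(abs(W[...,0]-.043)<.03)&(W[...,1]<-.03)&(W[...,1]>-.1)
Q=np.c_[W[k],P[k][:,2]]; print(Q.min(0),Q.max(0))
E
```

```text
time_s: 16.67
tool_pos: [0.5851, -0.0362, 0.0509]
tool_rot: [90.1, 75.0, 83.1]
force: [0.2, 1.0, -2.7]
grip_width: 0.0354
[ 0.1923  0.9566 -2.7252]
[ 0.1301  0.471  -1.7871]
  k 0 turn [ 0.0009 -0.0009 -0.0004] q7 25.0
  k 180 turn [-3.1407  0.0006 -0.0014] q7 25.0
shift mm [-0.4 -0.3  0.3] turn [ 0.0009 -0.0009 -0.0004] rows>= 0.0
[ 0.02   -0.0866  0.03  ] [ 0.0697 -0.0301  0.0605]
```

View pics/j_side.png

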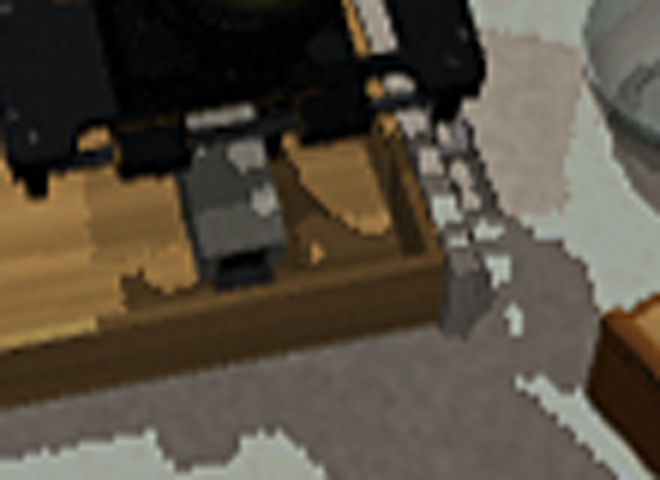

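```bash
python3 - <<'E'
from h import *
t,M,o=tool(); ref=bar(-.105,.009,15,dx=.0445)
for th,zt,yt in ((12,.0085,-.106),(9,.008,-.1065),(6,.0075,-.1065),(3,.007,-.1065),(1,.0068,-.1065),(0,.0065,-.1065)):
    p=bar(yt,zt,th,dx=.0445); print(th,((M.T@(p-ref))*1000).round(1),np.radians(th-15).round(3))
E
```

```text
12 [ 4.6 -0.1  0. ] -0.052
9 [9.4 0.1 0. ] -0.105
6 [14.3  0.5  0. ] -0.157
3 [19.3  0.7  0. ] -0.209
1 [22.5  0.7  0. ] -0.244
0 [24.2  0.6  0. ] -0.262
```

```bash
python3 -m pendant '[[30,[2.3,0,0],[0,0,-0.026]],[30,[4.6,0,0],[0,0,-0.052]],[30,[7,0,0],[0,0,-0.078]],[30,[9.4,0,0],[0,0,-0.105]],[30,[11.9,0.3,0],[0,0,-0.131]],[30,[14.3,0.5,0],[0,0,-0.157]],[30,[14.3,0.5,0],[0,0,-0.157]],[30,[14.3,0.5,0],[0,0,-0.157]]]'; python3 - <<'E'
from h import *
for i in range(2): o=tool()[2]; print(o["force"],o["wrist_torque"]); optics.read_camera("wrist")
shot("wrist","k_wrist",None,1.5)
go(bar(-.1065,.0065,0,dx=.0445),-97.1,0)
E
```

```text
time_s: 17.48
tool_pos: [0.5856, -0.0307, 0.0372]
tool_rot: [90.5, 83.9, 83.5]
force: [0.1, -0.1, -1.8]
grip_width: 0.0357
[ 0.0811 -0.1496 -1.8353] [-0.2971  0.0707 -0.0102]
[ 0.7634  0.2863 -2.2948] [-0.3155  0.0575 -0.093 ]
  k 0 turn [ 0.0001 -0.0003 -0.1054] q7 15.8
  k 180 turn [-3.1371  0.1654 -0.0005] q7 15.8
shift mm [9.7 2.  0.3] turn [ 0.0001 -0.0003 -0.1054] rows>= 0.8
```

View pics/k_wrist.png

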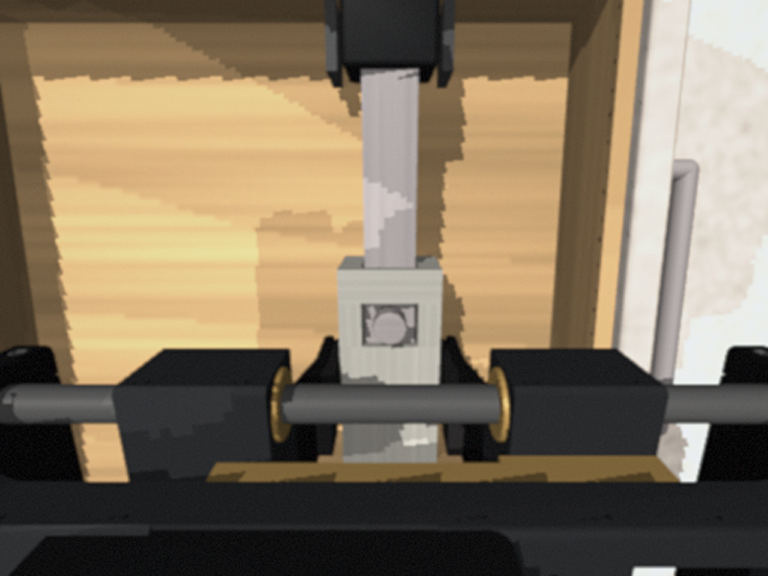

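```bash
python3 -m pendant '[[30,[2.5,0,0],[0,0,-0.026]],[30,[5,0.3,0],[0,0,-0.053]],[30,[7.5,0.6,0],[0,0,-0.079]],[30,[9.7,1,0],[0,0,-0.105]],[30,[9.7,1,0],[0,0,-0.105]],[30,[9.7,1,0],[0,0,-0.105]]]'; python3 - <<'E'
from h import *
for i in range(2): o=tool()[2]; print(o["force"],o["wrist_torque"]); optics.read_camera("wrist")
d=shot("wrist","l_wrist",None,1.5)
P=cloud(d); ok=d["range_z"]>0; W=w2t(P)
for lo in (0.0,.01,.02,.03,.05,.07): 
    m=ok&(abs(W[...,0]-.044)<.008)&(W[...,1]>lo)&(W[...,1]<lo+.01); print(lo,np.median(P[m][:,2]))
q=P[ok&(abs(W[...,0]+.04)<.02)&(abs(W[...,1]-.03)<.02)]; print("floor",np.median(q[:,2]))
s=ok&(abs(W[...,0]-.044)<.01)&(P[...,2]>.03)&(P[...,2]<.045)&(W[...,1]<.03); print("sleeve rod-end y max",W[s][:,1].max())
go(bar(-.1065,.0065,0,dx=.0445),-97.1,0)
E
```

```text
time_s: 18.13
tool_pos: [0.5866, -0.0298, 0.0286]
tool_rot: [52.4, 89.9, 45.3]
force: [-0.4, 1.4, 2.5]
grip_width: 0.0351
[-0.4438  1.3701  2.4514] [0.2749 0.1259 0.0733]
[0.1173 1.2857 3.5579] [0.367  0.0522 0.0752]
0.0 0.1214979730126695
0.01 0.035015694531209535
0.02 0.02912354680273066
0.03 0.02918159427291339
0.05 0.029188785152601954
0.07 0.02916268109615433
floor 0.0072073950208079995
sleeve rod-end y max 0.029711369419057554
  k 0 turn [ 0.0002  0.0009 -0.0015] q7 9.5
  k 180 turn [-3.1414  0.0023  0.0015] q7 9.5
shift mm [ 0.6  0.4 -0.4] turn [ 0.0002  0.0009 -0.0015] rows>= 0.0
```

View pics/l_wrist.png

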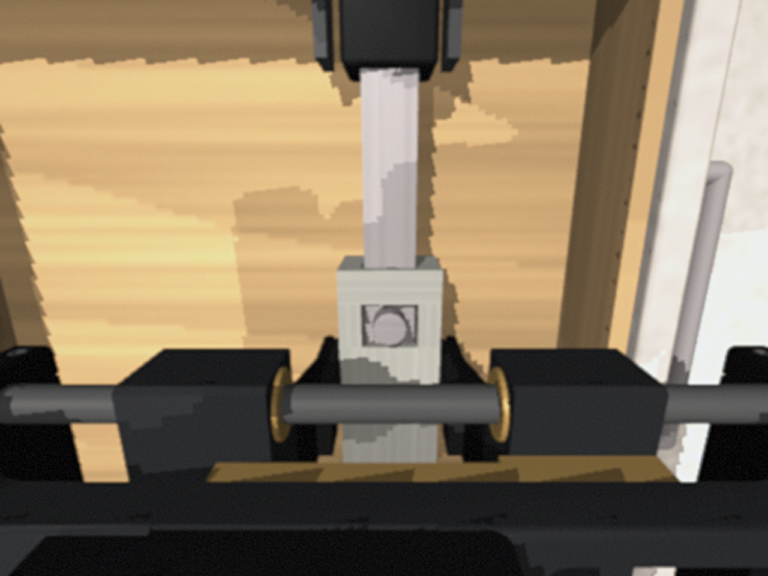

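```bash
python3 -m pendant '[[60,[0,0,0],[0,0,0]],[60,[0,0,0],[0,0,0]],[60,[0,0,0],[0,0,0]],[60,[0,0,0],[0,0,0]],[60,[0,0,0],[0,0,0]],[60,[-10,0,0],[0,0,0]],[60,[-35,0,0],[0,0,0]],[60,[-75,0,0],[0,0,0]],[60,[-110,0,0],[0,0,0]],[60,[-150,0,0],[0,0,0]]]' 30; python3 - <<'E'
from h import *
t,M,o=tool(); print(t,o["grip_width"]); go([.56,.22,.2],-7)
E
```

```text
time_s: 19.12
tool_pos: [0.5851, -0.0301, 0.1792]
tool_rot: [-163.6, 89.9, -170.7]
force: [1.0, 0.6, -0.1]
grip_width: 0.06
[ 0.5851 -0.0301  0.1792] 0.060047676617692176
  k 0 turn [-1.5722 -0.0018 -0.001 ] q7 3.2
  k 180 turn [ 1.5694 -0.001   0.0018] q7 3.2
shift mm [-20.8 245.1 -55.8] turn [ 1.5694 -0.001   0.0018] rows>= 12.6
```

```bash
python3 -m pendant '[[87,[-2,20,-5],[-0.11,0,0]],[87,[-4,40,-9],[-0.22,0,0]],[87,[-6,60,-14],[-0.34,0,0]],[87,[-8,80,-18],[-0.46,0,0]],[87,[-10,100,-23],[-0.58,0,0]],[87,[-12,120,-28],[-0.7,0,0]],[87,[-14,140,-32],[-0.82,0,0]],[87,[-16,165,-37],[-0.94,0,0]],[87,[-18,190,-43],[-1.06,0,0]],[87,[-20,215,-49],[-1.18,0,0]]]'; python3 - <<'E'
from h import *
go([.50,.24,.2],-7)
E
```

```text
time_s: 19.95
tool_pos: [0.5636, 0.1904, 0.1987]
tool_rot: [5.9, 90.0, 66.8]
force: [1.5, -0.2, -0.7]
grip_width: 0.087
  k 0 turn [-0.3865  0.0003  0.    ] q7 45.5
  k 180 turn [ 2.7551  0.     -0.0005] q7 45.5
shift mm [-1.3 79.7 12.4] turn [-0.3865  0.0003  0.    ] rows>= 3.1
```

```bash
python3 -m pendant '[[87,[0,20,3],[-0.1,0,0]],[87,[0,40,6],[-0.2,0,0]],[87,[0,60,9],[-0.3,0,0]],[87,[0,80,12],[-0.386,0,0]],[87,[0,80,12],[-0.386,0,0]],[87,[0,80,12],[-0.386,0,0]]]'; python3 - <<'E'
from h import *
shot("top","m_top",(190,140,330,285),5); shot("side","m_side",(170,140,330,260),5); shot("wrist","m_wrist",None,1.5)
for cam in("top","side"):
    tr=trayfit(cam); d=optics.read_camera(cam); P=cloud(d); ok=d["range_z"]>0; W=w2t(P,tr)
    for lo in np.arange(-.11,.11,.02):
        m=ok&(abs(W[...,0]-.043)<.008)&(W[...,1]>lo)&(W[...,1]<lo+.02)
        if m.sum()>3: print(round(lo,2),m.sum(),np.median(P[m][:,2]).round(4),end=" | ")
    s=ok&(abs(W[...,0]-.043)<.03)&(P[...,2]>.03)&(P[...,2]<.037)&(abs(W[...,1]+.03)<.06); q=W[s]; print("\nsleeve x",q.min(0),q.max(0))
    s=ok&(abs(W[...,0]-.043)<.03)&(P[...,2]>.028)&(P[...,2]<.036)&(W[...,1]>.07)&(W[...,1]<.108); q=W[s]; print("block",q.min(0),q.max(0))
E
```

```text
time_s: 20.45
tool_pos: [0.4994, 0.2402, 0.1985]
tool_rot: [0.3, 90.0, 83.0]
force: [0.9, -0.2, -0.1]
grip_width: 0.087
top slopes deg [ 0.0285 -0.0372  0.0088] width 0.22363048696952648 21 21 21
top tray 0.5455 0.0021 -7.06
-0.11 62 0.0229 | -0.09 47 0.0338 | -0.07 53 0.0343 | -0.05 54 0.0346 | -0.03 53 0.0348 | -0.01 55 0.0331 | 0.01 56 0.0294 | 0.03 54 0.0283 | 0.05 55 0.028 | 0.07 57 0.0298 | 0.09 57 0.0327 | 
sleeve x [ 0.0253 -0.0813] [0.0622 0.0287]
block [0.0203 0.0701] [0.0653 0.1056]
side slopes deg [ 0.0906 -0.1661  0.0756] width 0.22353215746386979 21 21 21
side tray 0.5443 -0.0009 -7.22
-0.09 60 0.0282 | -0.07 44 0.0341 | -0.05 38 0.0343 | -0.03 39 0.0345 | -0.01 37 0.0353 | 0.01 26 0.0332 | 0.03 34 0.0284 | 0.05 34 0.0284 | 0.07 38 0.0296 | 0.09 44 0.033 | 
sleeve x [ 0.0252 -0.0819] [0.0617 0.0204]
block [0.0149 0.0715] [0.0633 0.1078]
```

View pics/m_top.png

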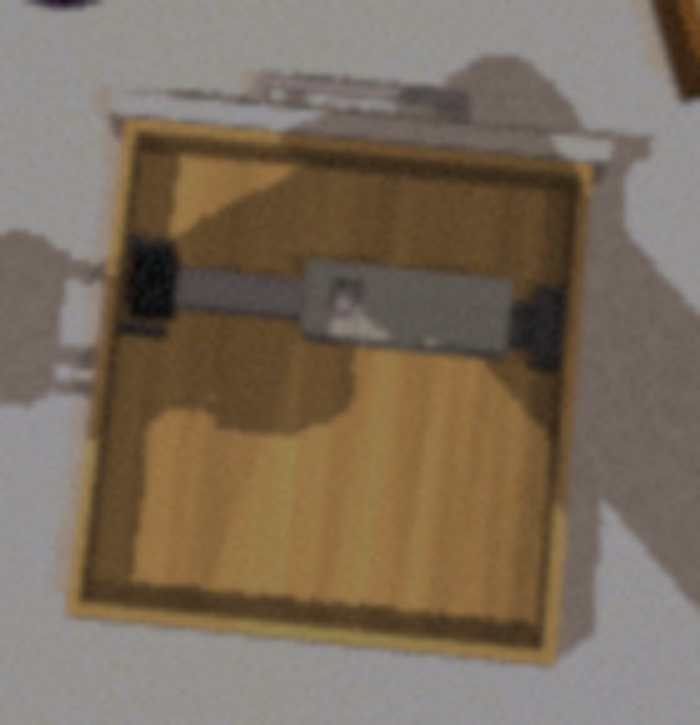

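View pics/m_side.png

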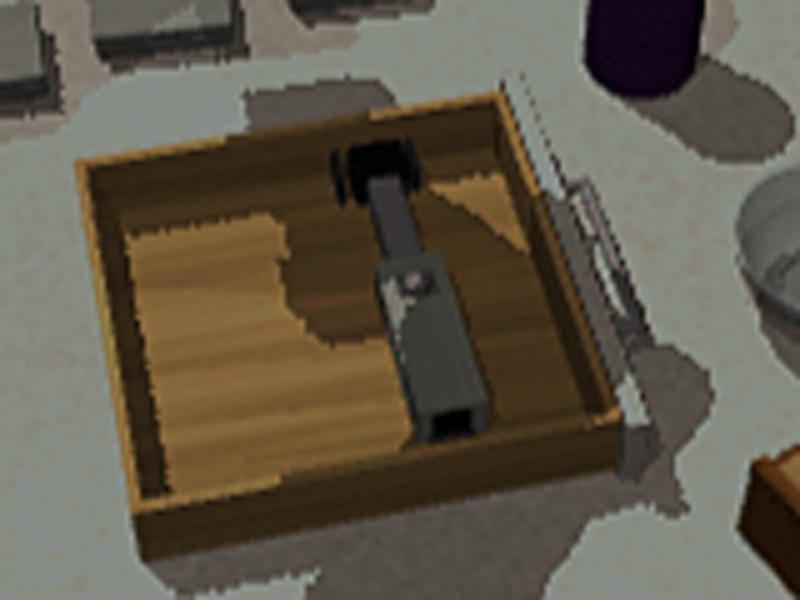

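View pics/m_wrist.png

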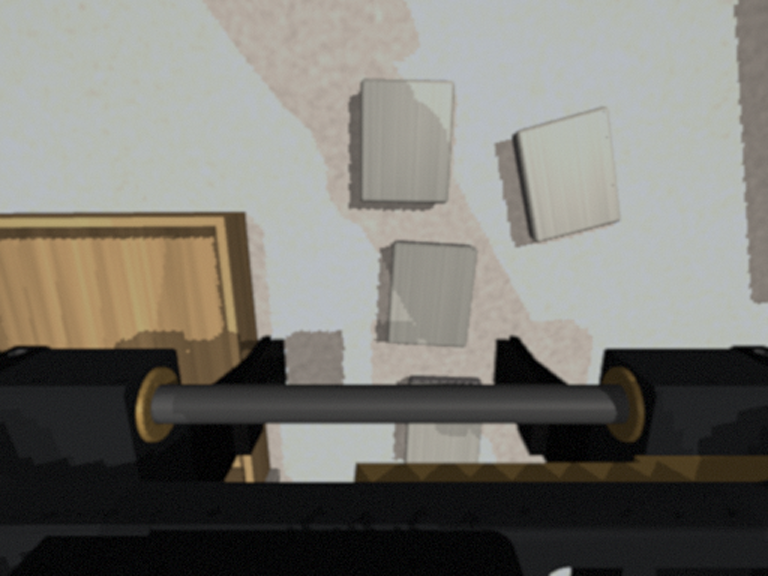

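```bash
cat >> h.py <<'E'
def tins(cam,zlo=.017,zhi=.028,box=None):
    d=optics.read_camera(cam); P=cloud(d); ok=d["range_z"]>0
    k=(ok&(P[...,2]>zlo)&(P[...,2]<zhi)).astype(np.uint8)
    b=(P[...,1]>.16)&(P[...,1]<.5)&(P[...,0]>.3)&(P[...,0]<.8) if box is None else (P[...,0]>box[0])&(P[...,0]<box[1])&(P[...,1]>box[2])&(P[...,1]<box[3])
    k&=b.astype(np.uint8)
    n,l,st,_=cv2.connectedComponentsWithStats(k,connectivity=4)
    for i in range(1,n):
        if st[i,4]<150: continue
        c,s,a=rect(P[l==i])
        yaw=a if s[0]>s[1] else a-90
        print(cam,"c",c,"size",s,"yaw",round(yaw,1),"px",st[i,:4],"z",np.median(P[l==i][:,2]).round(4))
E
python3 - <<'E'
from h import *
for c in ("top","side","wrist"): tins(c)
E
```

```text
top c [644.  268.9] size [67.2 84.5] yaw -9.4 px [133 164  32  36] z 0.0222
top c [406.4 263.3] size [66.5 84.2] yaw -8.2 px [132 259  33  39] z 0.0221
side c [443.7 377.8] size [83.5 70.9] yaw 7.8 px [153 112  31  21] z 0.0227
side c [642.3 266.3] size [70.1 83.8] yaw -9.8 px [225 122  30  18] z 0.0222
side c [522.1 266.6] size [67.9 83.7] yaw -10.9 px [187 131  30  18] z 0.0224
side c [404.9 259.2] size [69.9 83.4] yaw -8.8 px [149 140  30  20] z 0.0226
wrist c [407.9 261.4] size [65.3 84.1] yaw -8.7 px [240  53  63  84] z 0.0231
wrist c [447.  377.8] size [84.  66.2] yaw 7.3 px [343  72  70  90] z 0.0231
wrist c [524.8 267.2] size [66.4 83.8] yaw -11.1 px [257 162  61  70] z 0.0231
wrist c [659.6 263.5] size [66.4 42. ] yaw 81.8 px [269 283  52  26] z 0.0232
```

```bash
python3 - <<'E'
from h import *
go([.5245,.267,.021],-11)
E
```

```text
k 0 turn [ 0.0635 -0.0002 -0.0006] q7 57.6
  k 180 turn [-3.0781  0.0009 -0.0003] q7 57.6
shift mm [176.7 -20.7  30.8] turn [ 0.0635 -0.0002 -0.0006] rows>= 4.3
```

```bash
python3 -m pendant '[[87,[20,-10,15],[0.03,0,0]],[87,[50,-20,30],[0.0635,0,0]],[87,[80,-20.7,30.8],[0.0635,0,0]],[87,[110,-20.7,30.8],[0.0635,0,0]],[87,[135,-20.7,30.8],[0.0635,0,0]],[87,[155,-20.7,30.8],[0.0635,0,0]],[87,[168,-20.7,30.8],[0.0635,0,0]],[87,[176,-20.7,30.8],[0.0635,0,0]],[87,[176,-20.7,30.8],[0.0635,0,0]],[87,[176,-20.7,30.8],[0.0635,0,0]]]'; python3 - <<'E'
from h import *
go([.5245,.267,.021],-11); print(tool()[2]["force"])
E
```

```text
time_s: 21.78
tool_pos: [0.5247, 0.2675, 0.0224]
tool_rot: [-1.2, 90.0, 77.8]
force: [0.1, -0.5, -0.1]
grip_width: 0.0869
  k 0 turn [0.0007 0.0004 0.    ] q7 58.2
  k 180 turn [-3.1409 -0.      0.0007] q7 58.2
shift mm [ 1.4  0.1 -0.6] turn [0.0007 0.0004 0.    ] rows>= 0.0
[ 0.0768 -0.4607 -0.0691]
```

```bash
python3 -m pendant '[[60,[1.5,0,0],[0,0,0]],[60,[1.5,0,0],[0,0,0]],[60,[1.5,0,0],[0,0,0]],[60,[1.5,0,0],[0,0,0]],[60,[1.5,0,0],[0,0,0]],[60,[1.5,0,0],[0,0,0]]]' 35; python3 -m pendant '[[60,[0,0,0],[0,0,0]],[60,[-10,0,0],[0,0,0]],[60,[-30,0,0],[0,0,0]],[60,[-60,0,0],[0,0,0]],[60,[-90,0,0],[0,0,0]],[60,[-120,0,0],[0,0,0]],[60,[-120,0,0],[0,0,0]],[60,[-120,0,0],[0,0,0]]]';  python3 - <<'E'
from h import *
go(t2w(-.045,0,.09),-7.1)
E
```

```text
time_s: 22.28
tool_pos: [0.5247, 0.2677, 0.021]
tool_rot: [-6.9, 89.9, 72.2]
force: [-1.3, -0.1, 3.5]
grip_width: 0.0656
time_s: 22.95
tool_pos: [0.5253, 0.2678, 0.1424]
tool_rot: [-35.0, 89.8, 44.1]
force: [-1.3, 0.1, -3.0]
grip_width: 0.0656
  k 0 turn [-0.0674  0.0027  0.0021] q7 55.1
  k 180 turn [ 3.0742  0.0032 -0.0042] q7 55.1
shift mm [  51.7  -25.4 -262.8] turn [-0.0674  0.0027  0.0021] rows>= 6.5
```

```bash
python3 -m pendant '[[60,[0,-4,-35],[-0.01,0,0]],[60,[0,-8,-72],[-0.02,0,0]],[60,[0,-12,-110],[-0.03,0,0]],[60,[0,-16,-148],[-0.04,0,0]],[60,[0,-20,-186],[-0.05,0,0]],[60,[10,-23,-222],[-0.06,0,0]],[60,[25,-25,-250],[-0.067,0,0]],[60,[45,-25.4,-263],[-0.067,0,0]],[60,[52,-25.4,-263],[-0.067,0,0]],[60,[52,-25.4,-263],[-0.067,0,0]]]'; python3 - <<'E'
from h import *
go(t2w(-.045,0,.030),-7.1); print(tool()[2]["force"],tool()[2]["grip_width"])
E
```

```text
time_s: 23.78
tool_pos: [0.4962, 0.0035, 0.0852]
tool_rot: [105.5, 89.6, -171.8]
force: [-0.2, 0.1, -2.1]
grip_width: 0.0658
  k 0 turn [-0.0025 -0.0019 -0.0069] q7 84.4
  k 180 turn [ 3.1391 -0.0108  0.003 ] q7 84.4
shift mm [55.2 -4.3  2.1] turn [-0.0025 -0.0019 -0.0069] rows>= 1.3
[-0.2136  0.0818 -2.0972] 0.0658424664299179
```

```bash
python3 -m pendant '[[60,[15,-4,2],[0,0,0]],[60,[30,-4,2],[0,0,0]],[60,[42,-4,2],[0,0,0]],[60,[50,-4,2],[0,0,0]],[60,[54,-4,2],[0,0,0]],[60,[54,-4,2],[0,0,0]],[60,[54,-4,2],[0,0,0]]]'; python3 - <<'E'
from h import *
go(t2w(-.045,0,.027),-7.1); print(tool()[2]["force"],tool()[2]["grip_width"])
E
```

```text
time_s: 24.37
tool_pos: [0.5036, 0.006, 0.0345]
tool_rot: [89.9, 90.0, 172.8]
force: [-1.0, 0.3, -0.8]
grip_width: 0.0655
  k 0 turn [ 0.      0.     -0.0005] q7 87.7
  k 180 turn [-3.1415  0.0008  0.    ] q7 87.7
shift mm [ 7.5  3.1 -1.4] turn [ 0.      0.     -0.0005] rows>= 0.2
[-1.0179  0.2985 -0.7593] 0.06549441529976305
```

```bash
python3 -m pendant '[[60,[3,2,-1],[0,0,0]],[60,[5,3,-1],[0,0,0]],[60,[5,3,-1],[0,0,0]],[60,[5,3,-1],[0,0,0]]]'; python3 - <<'E'
from h import *
for i in range(3):
    go(t2w(-.045,0,.027),-7.1); print(tool()[2]["force"]); optics.read_camera("top")
E
```

```text
time_s: 24.7
tool_pos: [0.5003, 0.0052, 0.0294]
tool_rot: [54.5, 90.0, 137.3]
force: [-0.5, 0.5, -1.3]
grip_width: 0.0655
  k 0 turn [-0.0004  0.0003 -0.0004] q7 87.9
  k 180 turn [ 3.1412 -0.0007 -0.0005] q7 87.9
shift mm [ 2.4 -0.1 -0.1] turn [-0.0004  0.0003 -0.0004] rows>= 0.1
[-0.4955  0.5279 -1.3368]
  k 0 turn [-0.0004  0.0003 -0.0003] q7 87.9
  k 180 turn [ 3.1412 -0.0005 -0.0005] q7 87.9
shift mm [ 2.4 -0.  -0.2] turn [-0.0004  0.0003 -0.0003] rows>= 0.1
[ 0.1102  0.0383 -1.0984]
  k 0 turn [-0.0003  0.0003 -0.0002] q7 87.9
  k 180 turn [ 3.1413 -0.0003 -0.0004] q7 87.9
shift mm [ 2.5  0.1 -0.2] turn [-0.0003  0.0003 -0.0002] rows>= 0.1
[-0.3295  0.7452 -0.9336]
```

```bash
python3 -m pendant '[[60,[1.3,0,0],[0,0,0]],[60,[2.5,0,0],[0,0,0]],[60,[3,0,0],[0,0,0]],[60,[3,0,0],[0,0,0]]]'; python3 -m pendant '[[87,[0,0,0],[0,0,0]],[87,[0,0,0],[0,0,0]],[87,[0,0,0],[0,0,0]],[87,[0,0,0],[0,0,0]],[87,[-8,0,0],[0,0,0]],[87,[-30,0,0],[0,0,0]],[87,[-65,0,0],[0,0,0]],[87,[-105,0,0],[0,0,0]],[87,[-140,0,0],[0,0,0]],[87,[-140,0,0],[0,0,0]]]'; python3 - <<'E'
from h import *
go([.4075,.261,.18],-8.7)
E
```

```text
time_s: 25.18
tool_pos: [0.5005, 0.0052, 0.0269]
tool_rot: [53.2, 89.9, 136.0]
force: [-2.4, 0.0, 5.5]
grip_width: 0.0657
time_s: 26.02
tool_pos: [0.5049, 0.0051, 0.174]
tool_rot: [-67.3, 89.3, 15.5]
force: [1.0, -0.6, 0.1]
grip_width: 0.087
  k 0 turn [0.027  0.0049 0.0113] q7 81.0
  k 180 turn [-3.1145 -0.0175  0.0076] q7 81.0
shift mm [ -6.3 128.5 241.8] turn [0.027  0.0049 0.0113] rows>= 6.6
```

```bash
python3 -m pendant '[[87,[0,18,35],[0,0,0]],[87,[0,37,70],[0,0,0]],[87,[0,56,105],[0.01,0,0]],[87,[0,75,140],[0.02,0,0]],[87,[0,93,175],[0.027,0,0]],[87,[0,112,210],[0.027,0,0]],[87,[0,128,240],[0.027,0,0]],[87,[0,128,242],[0.027,0,0]],[87,[0,128,242],[0.027,0,0]],[87,[0,128,242],[0.027,0,0]]]'; python3 - <<'E'
from h import *
for c in("top","side"): tins(c); tins(c,.018,.04,(.42,.56,-.08,.08))
go([.4075,.261,.021],-8.7)
shot("top","n_top",None,1.5)
E
```

```text
time_s: 26.85
tool_pos: [0.4037, 0.2604, 0.1666]
tool_rot: [179.2, 90.0, -99.5]
force: [0.3, -0.9, -0.6]
grip_width: 0.0875
top c [643.5 268.3] size [66.8 84. ] yaw -10.5 px [133 164  32  36] z 0.0222
top c [472.5 382.7] size [34.1 69.5] yaw -89.9 px [ 85 244  29  15] z 0.0222
top c [499.5   6.8] size [66.1 83.9] yaw -7.4 px [240 219  30  37] z 0.0283
side c [444.2 376.9] size [83.  71.7] yaw 5.9 px [157 112  27  21] z 0.0227
side c [642.7 266.9] size [70.5 84.4] yaw -9.3 px [225 122  30  18] z 0.0223
side c [404.9 259.9] size [71.5 84.1] yaw -10.0 px [149 140  30  20] z 0.0226
side c [497.8   3. ] size [68.8 83.6] yaw -7.1 px [202 193  36  26] z 0.0281
  k 0 turn [-0.0022  0.     -0.0004] q7 45.5
  k 180 turn [ 3.1394 -0.0007 -0.0001] q7 45.5
shift mm [145.5  -3.2   1.8] turn [-0.0022  0.     -0.0004] rows>= 3.5
```

View pics/n_top.png

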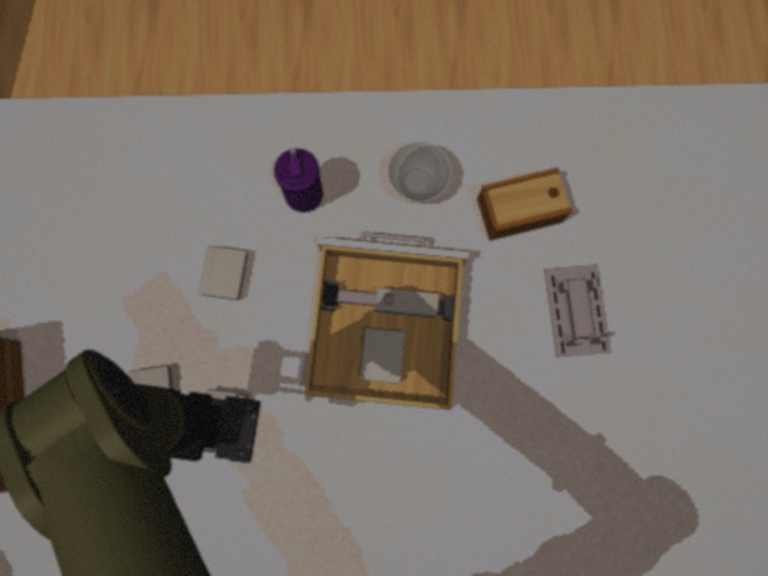

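```bash
python3 -m pendant '[[87,[30,-3,2],[0,0,0]],[87,[60,-3,2],[0,0,0]],[87,[90,-3,2],[0,0,0]],[87,[115,-3,2],[0,0,0]],[87,[130,-3,2],[0,0,0]],[87,[138,-3,2],[0,0,0]],[87,[144,-3,2],[0,0,0]],[87,[144,-3,2],[0,0,0]],[87,[144,-3,2],[0,0,0]]]'; python3 - <<'E'
from h import *
go([.4075,.2615,.021],-8.7); print(tool()[2]["force"])
E
```

```text
time_s: 27.85
tool_pos: [0.4072, 0.2629, 0.0231]
tool_rot: [-11.8, 90.0, 69.5]
force: [1.0, 0.2, 0.5]
grip_width: 0.0868
  k 0 turn [0.0001 0.0008 0.0002] q7 49.5
  k 180 turn [-3.1415 -0.0003  0.0013] q7 49.5
shift mm [ 2.1 -0.5 -1.3] turn [0.0001 0.0008 0.0002] rows>= 0.1
[0.9916 0.2104 0.5109]
```

```bash
python3 -m pendant '[[60,[2,-0.5,-1],[0,0,0]],[60,[2,-0.5,-1],[0,0,0]],[60,[2,-0.5,-1],[0,0,0]],[60,[2,-0.5,-1],[0,0,0]],[60,[2,-0.5,-1],[0,0,0]],[60,[2,-0.5,-1],[0,0,0]],[60,[2,-0.5,-1],[0,0,0]]]' 35; python3 -m pendant '[[60,[0,0,0],[0,0,0]],[60,[-10,0,0],[0,0,0]],[60,[-30,0,0],[0,0,0]],[60,[-60,0,0],[0,0,0]],[60,[-90,0,0],[0,0,0]],[60,[-120,0,0],[0,0,0]],[60,[-120,0,0],[0,0,0]],[60,[-120,0,0],[0,0,0]],[60,[-120,0,0],[0,0,0]]]';  python3 - <<'E'
from h import *
go(t2w(-.045,0,.09),-7.1)
E
```

```text
time_s: 28.43
tool_pos: [0.4071, 0.2619, 0.0208]
tool_rot: [16.2, 90.0, 97.6]
force: [-1.1, -1.1, 3.6]
grip_width: 0.0655
time_s: 29.18
tool_pos: [0.4062, 0.2611, 0.1396]
tool_rot: [120.8, 89.9, -157.9]
force: [-0.5, -0.4, -2.7]
grip_width: 0.0657
  k 0 turn [-0.0273 -0.001  -0.0017] q7 46.3
  k 180 turn [ 3.1143 -0.0026  0.0015] q7 46.3
shift mm [  49.7 -131.7 -238.9] turn [-0.0273 -0.001  -0.0017] rows>= 6.6
```

```bash
python3 -m pendant '[[60,[0,-19,-35],[0,0,0]],[60,[0,-39,-70],[-0.01,0,0]],[60,[0,-58,-105],[-0.015,0,0]],[60,[0,-78,-140],[-0.02,0,0]],[60,[0,-97,-175],[-0.027,0,0]],[60,[10,-116,-210],[-0.027,0,0]],[60,[25,-130,-235],[-0.027,0,0]],[60,[45,-131.7,-239],[-0.027,0,0]],[60,[50,-131.7,-239],[-0.027,0,0]],[60,[50,-131.7,-239],[-0.027,0,0]]]'; python3 -m pendant '[[60,[10,0,0],[0,0,0]],[60,[20,0,0],[0,0,0]],[60,[30,0,0],[0,0,0]],[60,[30,0,0],[0,0,0]],[60,[30,0,0],[0,0,0]]]'; python3 - <<'E'
from h import *
go([.5004,.0052,.0495],-7.1); print(tool()[2]["force"],tool()[2]["grip_width"])
E
```

```text
time_s: 30.02
tool_pos: [0.4982, 0.0052, 0.0872]
tool_rot: [108.3, 89.6, -168.8]
force: [0.2, 1.2, -1.1]
grip_width: 0.0657
time_s: 30.43
tool_pos: [0.5005, 0.006, 0.0596]
tool_rot: [103.4, 89.9, -173.7]
force: [-0.2, -0.1, -1.2]
grip_width: 0.0659
  k 0 turn [ 0.0007 -0.0005 -0.002 ] q7 86.0
  k 180 turn [-3.1409  0.0031 -0.0007] q7 86.0
shift mm [10.1 -0.  -0.8] turn [ 0.0007 -0.0005 -0.002 ] rows>= 0.2
[-0.1598 -0.1461 -1.2087] 0.06587299193609641
```

```bash
python3 -m pendant '[[60,[3,0,-0.8],[0,0,0]],[60,[6,0,-0.8],[0,0,0]],[60,[8,0,-0.8],[0,0,0]],[60,[9.3,0,-0.8],[0,0,0]],[60,[9.3,0,-0.8],[0,0,0]],[60,[9.3,0,-0.8],[0,0,0]]]'; python3 - <<'E'
from h import *
go([.5004,.0052,.0495],-7.1); print(tool()[2]["force"],tool()[2]["grip_width"])
E
```

```text
time_s: 30.93
tool_pos: [0.501, 0.0047, 0.051]
tool_rot: [86.0, 90.0, 168.8]
force: [0.2, -0.9, -2.5]
grip_width: 0.0663
  k 0 turn [-0.0004  0.     -0.0006] q7 86.7
  k 180 turn [ 3.1412 -0.0009 -0.0001] q7 86.7
shift mm [1.5 0.7 0.4] turn [-0.0004  0.     -0.0006] rows>= 0.0
[ 0.2148 -0.8507 -2.5066] 0.06631884340779676
```

```bash
python3 -m pendant '[[60,[1,0.6,0.4],[0,0,0]],[60,[2,0.6,0.4],[0,0,0]],[60,[2.3,0.6,0.4],[0,0,0]],[60,[2.3,0.6,0.4],[0,0,0]]]'; python3 - <<'E'
from h import *
go([.5004,.0052,.049],-7.1); print(tool()[2]["force"],tool()[2]["grip_width"])
E
```

```text
time_s: 31.27
tool_pos: [0.5005, 0.0053, 0.0488]
tool_rot: [62.2, 90.0, 145.1]
force: [-1.2, -0.2, 0.8]
grip_width: 0.0658
  k 0 turn [-0.0002  0.0003 -0.0006] q7 86.7
  k 180 turn [ 3.1414 -0.0009 -0.0005] q7 86.7
shift mm [-0.2  0.1 -0.1] turn [-0.0002  0.0003 -0.0006] rows>= 0.0
[-1.169  -0.2141  0.8057] 0.06581116599196025
```

```bash
python3 -m pendant '[[87,[0.3,0,0],[0,0,0]],[87,[0.3,0,0],[0,0,0]],[87,[0.3,0,0],[0,0,0]],[87,[0.3,0,0],[0,0,0]],[87,[-8,0,0],[0,0,0]],[87,[-30,0,0],[0,0,0]],[87,[-65,0,0],[0,0,0]],[87,[-100,0,0],[0,0,0]],[87,[-115,0,0],[0,0,0]],[87,[-115,0,0],[0,0,0]]]'; python3 - <<'E'
from h import *
go([.6445,.268,.16],-9.8)
E
```

```text
time_s: 32.1
tool_pos: [0.5035, 0.0052, 0.1686]
tool_rot: [-65.1, 89.5, 17.7]
force: [1.1, -0.2, 0.2]
grip_width: 0.0869
  k 0 turn [0.0465 0.0036 0.0074] q7 81.1
  k 180 turn [-3.095  -0.0114  0.0056] q7 81.1
shift mm [  10.3 -107.2  278.2] turn [0.0465 0.0036 0.0074] rows>= 7.2
```

```bash
python3 -m pendant '[[87,[0,-14,37],[0,0,0]],[87,[0,-28,74],[0.01,0,0]],[87,[0,-42,111],[0.02,0,0]],[87,[0,-57,148],[0.03,0,0]],[87,[0,-71,185],[0.04,0,0]],[87,[0,-86,222],[0.0465,0,0]],[87,[0,-100,260],[0.0465,0,0]],[87,[5,-107,278],[0.0465,0,0]],[87,[10,-107,278],[0.0465,0,0]],[87,[10,-107,278],[0.0465,0,0]]]'; python3 - <<'E'
from h import *
for c in("top","side"): tins(c); tins(c,.018,.06,(.42,.56,-.08,.08))
go([.6445,.268,.021],-9.8)
E
```

```text
time_s: 32.93
tool_pos: [0.6398, 0.2685, 0.1506]
tool_rot: [131.0, 89.7, -148.7]
force: [-0.5, -0.6, -0.3]
grip_width: 0.0872
top c [623.4 272.3] size [66.3 42.4] yaw 80.2 px [133 179  28  21] z 0.0219
top c [499.7   6.8] size [66.  84.3] yaw -7.2 px [240 217  31  39] z 0.0504
top c [426.7   2.8] size [153.2   6.1] yaw 82.9 px [225 263  66   7] z 0.0463
side c [443.7 377.5] size [84.1 70. ] yaw 7.6 px [153 112  31  21] z 0.0228
side c [642.1 266. ] size [68.9 83.6] yaw -9.5 px [225 122  30  18] z 0.0222
side c [498.1   2.5] size [68.  84.6] yaw -7.6 px [201 188  37  31] z 0.0498
  k 0 turn [-0.0024 -0.0006 -0.0005] q7 64.3
  k 180 turn [ 3.1392 -0.0008  0.001 ] q7 64.3
shift mm [132.9  -2.9   3.1] turn [-0.0024 -0.0006 -0.0005] rows>= 3.2
```

```bash
python3 -m pendant '[[87,[30,-3,2],[0,0,0]],[87,[60,-3,2.5],[0,0,0]],[87,[85,-3,2.5],[0,0,0]],[87,[105,-3,2.5],[0,0,0]],[87,[120,-3,2.5],[0,0,0]],[87,[130,-3,2.5],[0,0,0]],[87,[131,-3,2.5],[0,0,0]],[87,[131,-3,2.5],[0,0,0]]]'; python3 - <<'E'
from h import *
go([.6447,.2677,.021],-9.8); print(tool()[2]["force"])
E
```

```text
time_s: 33.8
tool_pos: [0.6447, 0.2694, 0.0231]
tool_rot: [56.8, 90.0, 137.0]
force: [-0.0, -0.1, 0.5]
grip_width: 0.0869
  k 0 turn [-0.0002  0.0002 -0.0003] q7 66.4
  k 180 turn [ 3.1414 -0.0004 -0.0003] q7 66.4
shift mm [ 2.1 -0.3 -1.7] turn [-0.0002  0.0002 -0.0003] rows>= 0.1
[-0.048  -0.0798  0.4845]
```

```bash
python3 -m pendant '[[60,[2,-0.3,-1.5],[0,0,0]],[60,[2,-0.3,-1.5],[0,0,0]],[60,[2,-0.3,-1.5],[0,0,0]],[60,[2,-0.3,-1.5],[0,0,0]],[60,[2,-0.3,-1.5],[0,0,0]],[60,[2,-0.3,-1.5],[0,0,0]],[60,[2,-0.3,-1.5],[0,0,0]]]' 35; python3 -m pendant '[[60,[0,0,0],[0,0,0]],[60,[-10,0,0],[0,0,0]],[60,[-30,0,0],[0,0,0]],[60,[-60,0,0],[0,0,0]],[60,[-90,0,0],[0,0,0]],[60,[-120,0,0],[0,0,0]],[60,[-120,0,0],[0,0,0]],[60,[-120,0,0],[0,0,0]],[60,[-120,0,0],[0,0,0]]]';  python3 - <<'E'
from h import *
go([.5004,.0052,.11],-7.1)
E
```

```text
time_s: 34.38
tool_pos: [0.6449, 0.2683, 0.0214]
tool_rot: [-23.7, 90.0, 56.6]
force: [-0.2, -1.1, 3.4]
grip_width: 0.0657
time_s: 35.13
tool_pos: [0.6437, 0.2682, 0.1397]
tool_rot: [104.9, 89.9, -174.9]
force: [-0.0, -0.2, -2.0]
grip_width: 0.0657
  k 0 turn [-0.0467 -0.0005 -0.0022] q7 64.6
  k 180 turn [ 3.0949 -0.0034  0.0008] q7 64.6
shift mm [  30.1   96.5 -283.5] turn [-0.0467 -0.0005 -0.0022] rows>= 7.2
```

```bash
python3 -m pendant '[[60,[0,12,-36],[0,0,0]],[60,[0,25,-73],[-0.01,0,0]],[60,[0,37,-110],[-0.02,0,0]],[60,[0,50,-147],[-0.03,0,0]],[60,[0,62,-184],[-0.04,0,0]],[60,[0,75,-220],[-0.0467,0,0]],[60,[5,87,-255],[-0.0467,0,0]],[60,[15,96,-280],[-0.0467,0,0]],[60,[28,96.5,-283.5],[-0.0467,0,0]],[60,[28,96.5,-283.5],[-0.0467,0,0]]]'; python3 -m pendant '[[60,[10,0,0],[0,0,0]],[60,[20,0,0],[0,0,0]],[60,[27,0,0],[0,0,0]],[60,[27,0,0],[0,0,0]],[60,[27,0,0],[0,0,0]]]'; python3 - <<'E'
from h import *
go([.5004,.0052,.071],-7.1); print(tool()[2]["force"],tool()[2]["grip_width"])
E
```

```text
time_s: 35.97
tool_pos: [0.4973, 0.003, 0.1092]
tool_rot: [102.7, 89.6, -174.7]
force: [0.0, 0.5, -0.3]
grip_width: 0.0658
time_s: 36.38
tool_pos: [0.501, 0.0058, 0.0849]
tool_rot: [117.2, 89.9, -159.9]
force: [0.5, -0.6, -2.1]
grip_width: 0.0659
  k 0 turn [ 0.0012 -0.001  -0.002 ] q7 84.7
  k 180 turn [-3.1404  0.0032 -0.0016] q7 84.7
shift mm [13.9  0.5 -0.7] turn [ 0.0012 -0.001  -0.002 ] rows>= 0.3
[ 0.4737 -0.554  -2.1334] 0.06590601286040397
```

```bash
python3 -m pendant '[[60,[4,0.4,-0.7],[0,0,0]],[60,[8,0.4,-0.7],[0,0,0]],[60,[11,0.4,-0.7],[0,0,0]],[60,[12.5,0.4,-0.7],[0,0,0]],[60,[12.5,0.4,-0.7],[0,0,0]],[60,[12.5,0.4,-0.7],[0,0,0]]]'; python3 - <<'E'
from h import *
go([.5004,.0052,.071],-7.1); print(tool()[2]["force"],tool()[2]["grip_width"])
E
```

```text
time_s: 36.88
tool_pos: [0.5008, 0.0046, 0.0731]
tool_rot: [86.9, 90.0, 169.8]
force: [-0.1, 0.5, -0.4]
grip_width: 0.0659
  k 0 turn [-0.0002  0.     -0.0006] q7 85.4
  k 180 turn [ 3.1414 -0.0009 -0.0001] q7 85.4
shift mm [2.1 0.4 0.6] turn [-0.0002  0.     -0.0006] rows>= 0.1
[-0.0538  0.509  -0.3559] 0.06587923113822186
```

```bash
python3 -m pendant '[[60,[1,0.4,0.6],[0,0,0]],[60,[2,0.4,0.6],[0,0,0]],[60,[2.3,0.4,0.6],[0,0,0]],[60,[2.3,0.4,0.6],[0,0,0]]]'; python3 - <<'E'
from h import *
go([.5004,.0052,.071],-7.1); print(tool()[2]["force"],tool()[2]["grip_width"])
E
```

```text
time_s: 37.22
tool_pos: [0.5006, 0.0054, 0.0714]
tool_rot: [35.3, 90.0, 118.2]
force: [-2.0, 0.1, 3.7]
grip_width: 0.0655
  k 0 turn [-0.      0.0005 -0.0004] q7 85.4
  k 180 turn [ 3.1416 -0.0006 -0.0008] q7 85.4
shift mm [ 0.4  0.2 -0.2] turn [-0.      0.0005 -0.0004] rows>= 0.0
[-2.0316  0.1071  3.7114] 0.06554914814365315
```

Seated on the pile; release, go to the last tin.

```bash
python3 -m pendant '[[87,[0,0,0],[0,0,0]],[87,[0,0,0],[0,0,0]],[87,[0,0,0],[0,0,0]],[87,[0,0,0],[0,0,0]],[87,[-8,0,0],[0,0,0]],[87,[-30,0,0],[0,0,0]],[87,[-65,0,0],[0,0,0]],[87,[-100,0,0],[0,0,0]],[87,[-105,0,0],[0,0,0]],[87,[-105,0,0],[0,0,0]]]'; python3 - <<'E'
from h import *
go([.4465,.378,.16],7.1)
E
```

```text
time_s: 38.05
tool_pos: [0.5026, 0.0053, 0.1791]
tool_rot: [-63.2, 89.7, 19.7]
force: [0.0, 0.4, -0.1]
grip_width: 0.0868
  k 0 turn [-0.248   0.002   0.0055] q7 80.8
  k 180 turn [ 2.8936  0.008  -0.0029] q7 80.8
shift mm [ 19.5 101.9 362.8] turn [-0.248   0.002   0.0055] rows>= 9.0
```

```bash
python3 -m pendant '[[87,[0,10,36],[-0.025,0,0]],[87,[0,20,73],[-0.05,0,0]],[87,[0,31,110],[-0.075,0,0]],[87,[0,41,147],[-0.1,0,0]],[87,[0,52,184],[-0.125,0,0]],[87,[0,62,220],[-0.15,0,0]],[87,[0,72,257],[-0.18,0,0]],[87,[0,83,294],[-0.21,0,0]],[87,[0,93,330],[-0.248,0,0]],[87,[0,102,362],[-0.248,0,0]]]'; python3 -m pendant '[[87,[0,0,0],[0,0,0]],[87,[0,0,0],[0,0,0]],[87,[0,0,0],[0,0,0]]]'; python3 - <<'E'
from h import *
for c in("top","side"): tins(c); tins(c,.018,.08,(.42,.56,-.08,.08))
go([.4465,.379,.021],7.1)
E
```

```text
time_s: 38.88
tool_pos: [0.4423, 0.3791, 0.1741]
tool_rot: [106.4, 89.8, -156.3]
force: [0.1, -0.0, 0.5]
grip_width: 0.0866
time_s: 39.13
tool_pos: [0.4439, 0.3756, 0.1744]
tool_rot: [137.2, 89.8, -125.7]
force: [-0.5, -0.7, -0.2]
grip_width: 0.0869
top c [445.3 380.2] size [83.  66.6] yaw 7.4 px [ 87 244  28  38] z 0.0219
top c [499.7   7. ] size [65.8 84.3] yaw -7.1 px [239 216  32  40] z 0.0723
top c [426.7   2.9] size [153.5   6. ] yaw 82.9 px [225 263  66   7] z 0.0463
side c [444.4 375.9] size [84.8 71.1] yaw 8.2 px [153 112  31  21] z 0.0227
side c [498.3   4.4] size [69.7 84.4] yaw -6.3 px [201 182  37  38] z 0.0712
  k 0 turn [-0.0027 -0.0002 -0.0007] q7 57.3
  k 180 turn [ 3.1389 -0.0011  0.0003] q7 57.3
shift mm [154.8  -2.3   3.4] turn [-0.0027 -0.0002 -0.0007] rows>= 3.7
```

```bash
python3 -m pendant '[[87,[30,-2,3],[0,0,0]],[87,[60,-2,3],[0,0,0]],[87,[90,-2,3],[0,0,0]],[87,[115,-2,3],[0,0,0]],[87,[135,-2,3],[0,0,0]],[87,[147,-2,3],[0,0,0]],[87,[153,-2,3],[0,0,0]],[87,[153,-2,3],[0,0,0]]]'; python3 - <<'E'
from h import *
go([.4466,.379,.021],7.1); print(tool()[2]["force"])
E
```

```text
time_s: 40.0
tool_pos: [0.4454, 0.3794, 0.0221]
tool_rot: [117.9, 89.9, -145.0]
force: [-0.4, -0.5, 0.8]
grip_width: 0.0866
  k 0 turn [-0.0008 -0.001  -0.0018] q7 59.8
  k 180 turn [ 3.1408 -0.0028  0.0015] q7 59.8
shift mm [ 1.1 -1.1 -0.5] turn [-0.0008 -0.001  -0.0018] rows>= 0.0
[-0.3944 -0.4951  0.8169]
```

```bash
python3 -m pendant '[[60,[1,-0.8,-0.5],[0,0,0]],[60,[1,-0.8,-0.5],[0,0,0]],[60,[1,-0.8,-0.5],[0,0,0]],[60,[1,-0.8,-0.5],[0,0,0]],[60,[1,-0.8,-0.5],[0,0,0]],[60,[1,-0.8,-0.5],[0,0,0]],[60,[1,-0.8,-0.5],[0,0,0]]]' 35; python3 - <<'E'
from h import *
go([.4466,.379,.021],7.1)
E
python3 -m pendant '[[60,[0,0,0],[0,0,0]],[60,[-10,0,0],[0,0,0]],[60,[-30,0,0],[0,0,0]],[60,[-60,0,0],[0,0,0]],[60,[-90,0,0],[0,0,0]],[60,[-120,0,0],[0,0,0]],[60,[-130,0,0],[0,0,0]],[60,[-130,0,0],[0,0,0]],[60,[-130,0,0],[0,0,0]]]';  python3 - <<'E'
from h import *
go([.5004,.0052,.13],-7.1)
E
```

```text
time_s: 40.58
tool_pos: [0.4469, 0.3803, 0.0229]
tool_rot: [-26.5, 89.9, 70.6]
force: [-1.0, -0.2, 6.1]
grip_width: 0.0657
  k 0 turn [0.0001 0.0011 0.0005] q7 59.9
  k 180 turn [-3.1415 -0.0009  0.0017] q7 59.9
shift mm [ 1.9  0.5 -1.3] turn [0.0001 0.0011 0.0005] rows>= 0.1
time_s: 41.33
tool_pos: [0.4461, 0.3798, 0.1514]
tool_rot: [79.7, 89.9, 176.8]
force: [0.5, -1.3, -2.0]
grip_width: 0.0658
  k 0 turn [ 0.248   0.0001 -0.001 ] q7 57.7
  k 180 turn [-2.8935  0.0014  0.0001] q7 57.7
shift mm [  21.4   -7.5 -378.4] turn [ 0.248   0.0001 -0.001 ] rows>= 9.1
```

```bash
python3 -m pendant '[[60,[0,-1,-36],[0.025,0,0]],[60,[0,-1.5,-73],[0.05,0,0]],[60,[0,-2,-110],[0.075,0,0]],[60,[0,-3,-148],[0.1,0,0]],[60,[0,-4,-186],[0.125,0,0]],[60,[0,-4.5,-224],[0.15,0,0]],[60,[0,-5,-262],[0.18,0,0]],[60,[0,-6,-300],[0.21,0,0]],[60,[5,-7,-338],[0.248,0,0]],[60,[15,-7.5,-372],[0.248,0,0]]]'; python3 -m pendant '[[60,[3,0,-6],[0,0,0]],[60,[6,0,-6.4],[0,0,0]],[60,[6,0,-6.4],[0,0,0]],[60,[6,0,-6.4],[0,0,0]],[60,[6,0,-6.4],[0,0,0]]]'; python3 - <<'E'
from h import *
go([.5004,.0052,.0955],-7.1); print(tool()[2]["force"],tool()[2]["grip_width"])
E
```

```text
time_s: 42.17
tool_pos: [0.4992, 0.0091, 0.1355]
tool_rot: [113.7, 89.9, -163.6]
force: [1.0, -0.5, -1.9]
grip_width: 0.066
time_s: 42.58
tool_pos: [0.4989, 0.0073, 0.1304]
tool_rot: [87.6, 89.9, 170.7]
force: [0.8, -0.4, -0.5]
grip_width: 0.0656
  k 0 turn [ 0.0031  0.0001 -0.0014] q7 82.3
  k 180 turn [-3.1385  0.0023  0.0001] q7 82.3
shift mm [34.9 -1.8 -1.9] turn [ 0.0031  0.0001 -0.0014] rows>= 0.8
[ 0.7677 -0.361  -0.5109] 0.06563476774434432
```

```bash
python3 -m pendant '[[60,[8,-1,-1.5],[0,0,0]],[60,[16,-1.5,-1.9],[0.003,0,0]],[60,[24,-1.5,-1.9],[0.003,0,0]],[60,[30,-1.5,-1.9],[0.003,0,0]],[60,[33,-1.5,-1.9],[0.003,0,0]],[60,[33,-1.5,-1.9],[0.003,0,0]],[60,[33,-1.5,-1.9],[0.003,0,0]]]'; python3 - <<'E'
from h import *
go([.5004,.0052,.095],-7.1); print(tool()[2]["force"],tool()[2]["grip_width"])
E
```

```text
time_s: 43.17
tool_pos: [0.5003, 0.0032, 0.0976]
tool_rot: [105.6, 89.9, -171.7]
force: [0.1, -1.3, -1.1]
grip_width: 0.066
  k 0 turn [-0.0031 -0.0003 -0.001 ] q7 84.0
  k 180 turn [ 3.1385 -0.0015  0.0004] q7 84.0
shift mm [2.6 0.2 2. ] turn [-0.0031 -0.0003 -0.001 ] rows>= 0.1
[ 0.1191 -1.3134 -1.1297] 0.06601261912313755
```

```bash
python3 -m pendant '[[60,[0,0,2],[-0.002,0,0]],[60,[0,0,2],[-0.002,0,0]],[60,[0,0,2],[-0.002,0,0]]]'; python3 - <<'E'
from h import *
go([.5004,.0052,.095],-7.1); print(tool()[2]["force"],tool()[2]["grip_width"])
E
```

```text
time_s: 43.42
tool_pos: [0.5009, 0.0055, 0.0982]
tool_rot: [-10.4, 90.0, 72.5]
force: [0.1, 0.3, -1.5]
grip_width: 0.0655
  k 0 turn [-0.0008  0.0004  0.0001] q7 83.9
  k 180 turn [ 3.1408  0.0001 -0.0007] q7 83.9
shift mm [ 3.2  0.5 -0.4] turn [-0.0008  0.0004  0.0001] rows>= 0.1
[ 0.0793  0.2708 -1.4946] 0.0654551510206887
```

```bash
python3 -m pendant '[[60,[1,0.4,-0.4],[0,0,0]],[60,[2,0.4,-0.4],[0,0,0]],[60,[3,0.4,-0.4],[0,0,0]],[60,[3.5,0.4,-0.4],[0,0,0]],[60,[3.5,0.4,-0.4],[0,0,0]]]'; python3 - <<'E'
from h import *
go([.5004,.0052,.095],-7.1); print(tool()[2]["force"],tool()[2]["grip_width"])
E
```

```text
time_s: 43.83
tool_pos: [0.5002, 0.0049, 0.0949]
tool_rot: [61.2, 89.9, 144.0]
force: [-2.3, -0.4, 5.1]
grip_width: 0.0656
  k 0 turn [-0.0013  0.0004 -0.0008] q7 84.1
  k 180 turn [ 3.1403 -0.0013 -0.0007] q7 84.1
shift mm [-0.1 -0.1  0.3] turn [-0.0013  0.0004 -0.0008] rows>= 0.0
[-2.3335 -0.356   5.0713] 0.06563218632080325
```

Contact confirmed; release and retreat to clear the view.

```bash
python3 -m pendant '[[87,[0,0,0],[0,0,0]],[87,[0,0,0],[0,0,0]],[87,[0,0,0],[0,0,0]],[87,[0,0,0],[0,0,0]],[87,[-8,0,0],[0,0,0]],[87,[-30,0,0],[0,0,0]],[87,[-65,0,0],[0,0,0]],[87,[-100,0,0],[0,0,0]],[87,[-120,0,0],[0,0,0]],[87,[-120,0,0],[0,0,0]]]'; python3 -m pendant '[[87,[0,8,35],[0,0,0]],[87,[0,16,70],[0,0,0]],[87,[0,24,105],[0,0,0]],[87,[0,32,140],[0,0,0]],[87,[0,40,175],[0,0,0]],[87,[0,48,210],[0,0,0]],[87,[0,56,245],[0,0,0]],[87,[0,60,280],[0,0,0]],[87,[0,60,280],[0,0,0]],[87,[0,60,280],[0,0,0]]]'; python3 - <<'E'
from h import *
for c in("top","side"): tins(c); tins(c,.018,.097,(.42,.56,-.08,.08))
for c in("top","side"):
    for r in models.masks_of(c,"tin0"): print(c,round(r["confidence"],2),np.round(r["extent"],2))
shot("top","z_top",None,1.5);shot("side","z_side",(150,90,370,270),3.5)
for cam in("top","side"):
    tr=(.5455,.0021,-7.06) if cam=="top" else (.5443,-.0009,-7.2); d=optics.read_camera(cam); P=cloud(d); ok=d["range_z"]>0; W=w2t(P,tr)
    for lo in np.arange(-.11,.11,.02):
        m=ok&(abs(W[...,0]-.043)<.008)&(W[...,1]>lo)&(W[...,1]<lo+.02)
        if m.sum()>3: print(round(lo,2),np.median(P[m][:,2]).round(4),end=" | ")
    print()
E
```

```text
time_s: 44.67
tool_pos: [0.5033, 0.0049, 0.2199]
tool_rot: [-66.4, 89.5, 16.4]
force: [1.7, 0.5, 0.1]
grip_width: 0.0872
time_s: 45.5
tool_pos: [0.4745, 0.2925, 0.2135]
tool_rot: [130.5, 89.9, -146.4]
force: [1.5, -0.6, -0.5]
grip_width: 0.0866
top c [499.    6.8] size [66.5 84.1] yaw -7.0 px [239 215  33  41] z 0.0942
top c [426.7   3.1] size [153.1   6.1] yaw 82.9 px [225 263  66   7] z 0.0465
side c [498.    3.1] size [67.6 85. ] yaw -6.9 px [199 177  39  43] z 0.0924
top 0.67 [0.46 0.56 0.54 0.66]
side 0.74 [0.4  0.55 0.46 0.58]
side 0.73 [0.39 0.46 0.45 0.54]
side 0.68 [0.4  0.53 0.46 0.57]
side 0.45 [0.4  0.52 0.46 0.56]
-0.11 0.0228 | -0.09 0.0336 | -0.07 0.0346 | -0.05 0.0347 | -0.03 0.0345 | -0.01 0.033 | 0.01 0.03 | 0.03 0.028 | 0.05 0.0279 | 0.07 0.0295 | 0.09 0.0322 | 
-0.09 0.0263 | -0.07 0.0341 | -0.05 0.0342 | -0.03 0.0341 | -0.01 0.0339 | 0.01 0.0335 | 0.03 0.0281 | 0.05 0.0285 | 0.07 0.0293 | 0.09 0.0329 |
```

View pics/z_top.png

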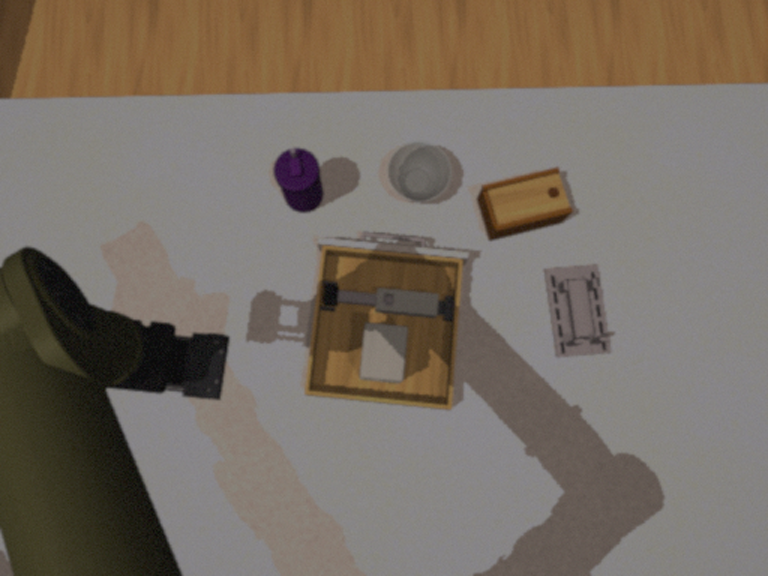

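View pics/z_side.png

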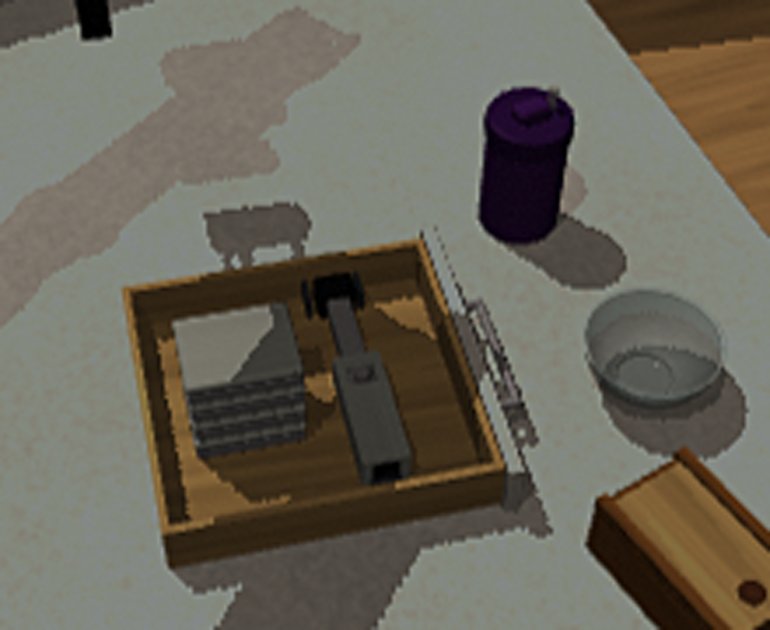

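```bash
python3 - <<'E'
from h import *
shot("side","z2_side",None,1.5); tins("wrist",box=(.2,.8,.1,.7))
print(tool()[2]["joint_velocities"].round(2))
E
```

```text
wrist c [428.5 584. ] size [222.8   8.8] yaw 7.2 px [501   0  11 196] z 0.0195
wrist c [497. 121.] size [123.7  28.2] yaw 6.4 px [101 166  38  90] z 0.0226
[-0.08  0.14 -0.16 -0.08  0.05  0.06 -0.09]
```

View pics/z2_side.png

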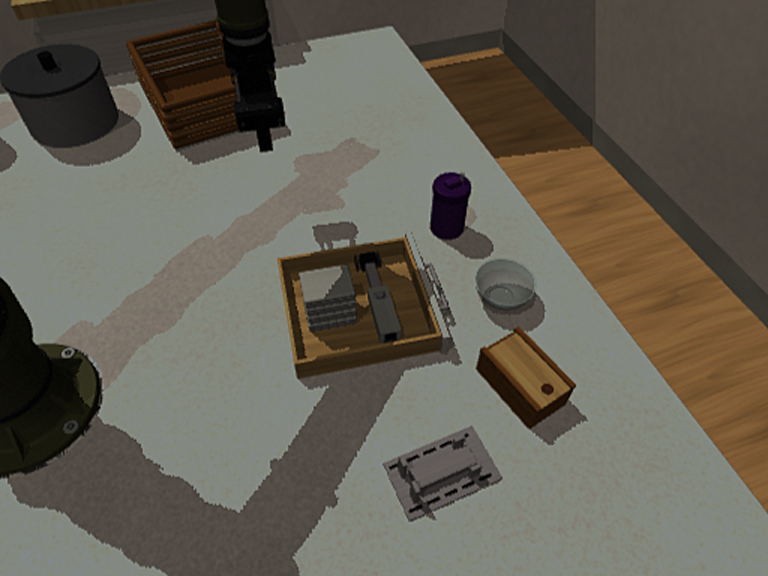

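No tins remain on the table, the divider lies flat and the pile of four is square. Handing in.

```bash
python3 -c "
from cell import env; print(env.sign_off())"
```

```text
the job is handed in; nothing more can be done
None
```

The job is done and handed in at about 46 s. sign_off reported no verdict.

**Divider:** I pulled the block out to its stop, and the lock button stood 3–4 mm above the sleeve. I lifted the divider out of the rack and slid its tongue under the lip at a 15° tilt. I then swung the block down between the bracket cheeks. The last check put the sleeve top at 34 mm along its length, so it lies flat, and the tongue's end about 4 mm from the right wall. The tongue under the lip was never seen directly. I infer it from its height going in and from where the divider came to rest.

**Tins:** Four of the five were present, and I stacked all four at the middle of the wider compartment. The top of the pile measured 92–94 mm (94 expected) and its yaw was -7°, matching the drawer. The tin centres lined up within about 2 mm. No tin was left on the worktop.

**Other checks:** The bowl, cup and wooden box look unmoved in the pictures. The top and side cameras differed by up to 4 mm, mostly in y. I corrected both against the wrist camera and the tool readings, and no check failed.

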